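# Close a dowelled rail in the screw press

### The arm

A 6-joint arm with a two-finger parallel gripper is mounted at the origin on a cart in front of the work surface, level with it; the furniture and walls round the work are solid. World frame = base frame: x ahead of the robot, y to its left, z up, the work surface at z = 0. Lengths are in m, angles in rad, forces in N, time in s.
With the tool pointing down it reaches from about 0.25 to 0.775 m from the base axis. Payload 4 kg.
Tool frame: the origin (TCP) lies at the very end of the fingers, on their centre line; the grasp point (between the pads) lies 19 mm behind it; z points along the fingers, y is the line along which they close (so a half turn about z gives the same grasp; the last joint's range is limited). The gripper opens to 94 mm and grips with 3 to 60 N. Pads are 16 mm wide; open, the fingers measure 119 mm over their backs; the gripper's body (75 mm by 177 mm) begins 78 mm behind the grasp point.
Start: joints at [1.084, 0.087, 1.371, -0, 1.684, -0.103], TCP at [0.206, 0.51, 0.206] pointing down, gripper open.
Joint ranges: [-3.1, 3.1], [-0.76, 2.03], [0.27, 2.55], [-1.08, 4.22], [0.17, 2.65], [-2.57, 2.57]. Speed limits (rad/s): [2.79, 2.79, 3.14, 3.14, 3.14, 3.14].

### API

Orientations are given as [roll, pitch, yaw] about the fixed x, y, z axes, in that order (R = Rz(yaw) Ry(pitch) Rx(roll)).
In Python, from bench import robot gives the robot as it stands. The module is installed in compiled form; this text tells all that it offers.
- The arm moves only by the tool move_arm, never from a script. Its argument "deltas" is one flat list of numbers, 7 for each row, row after row: the turn, a rotation vector about the tool's x, y, z in rad, then the shift along the tool's x, y, z in cm, then the closure, from -1 (fully open) to 1 (shut). A call has 1 to 8 rows; each row is the pose to reach, as a shift and turn from the pose commanded when the call began, along the tool's axes at that moment; what a row does not reach only later rows make up. A row lasts 1/10 s, in which the tool goes at most 50 mm and 8.59 degrees, less where a joint would pass 70% of its speed; a pose out of reach is approached as far as the arm can. A call with a gripper value outside its range is refused whole. The fingers move at their own pace and stop on an object; the grip force is fixed at half the most. Time passes only in rows, so rows that repeat a pose let the fingers close. It gives the time, the measured TCP pose, the force, the opening and the grip force at its end, in the units of the state.
- robot.get_obs(): the state, without advancing time (a new reading comes with each control period).
- robot.snapshot(name): name is "scene" or "top" or "wrist"; returns a dict with "image" (384x512x3 uint8, red, green, blue), "depth" (384x512 float32, m along the optical axis (not along the pixel's ray), 0 where there is no reading), "fov_y" (degrees; the focal length in pixels is half the picture's height over the tangent of half this angle, whatever the lens; pixels are square), "cx", "cy" (the principal point, pixels), "origin" and "orientation" of the camera in the world; the wrist camera has in their place "T_tool_cam" (4x4, takes a point from camera to tool coordinates, whose origin is the TCP and whose axes are the flange's). Camera axes: x right, y up, looking along -z (the intrinsics and any distortion apply to the point x, -y, -z); pixel columns grow to the right and rows downward; lengths in m; the calibration is good to about 2 mm. A picture is of the moment at which its call begins: read the wrist's pose just before it.
- robot.close_job(): hands the job in; it is judged then, once.
The state is a dict: "time": time; "joint_positions": joint angles; "qvel": joint speeds; "joint_torque": joint torques, N m; "tool_pos": TCP position; "ee_rot": TCP orientation; "wrist_force": force on the tool from outside, world axes, zero at the start; "wrist_torque": the same for the moment, N m; "width": finger opening in m; "finger_force": force on a finger pad.
Only numpy, scipy, OpenCV 4.12 (cv2) and the standard library are available. Lean on these libraries where they do the work, as an engineer would, in place of code of your own. Each camera call takes 0.05 s, during which the arm holds its last target. There are 200 camera calls.

### The job

The two halves of the dowelled wooden rail still stand apart on their tight dowels. Lay the rail on the bed of the small screw press, centred under the platen and square across it (long way left to right), then take the crank by its free-spinning grip and wind the platen down in steady circles until the joint is fully closed and firmly clamped. Stop as soon as you feel it go solid, so that the light press is not overloaded, and leave it clamped in the press; do not disturb the bottle, the sanding block or the tape measure.

Things in the scene. Friction and masses are not known exactly. Their poses are not given: they have to be found in the camera images.
- press: Grey C-frame screw press, bolted down. Origin: bench level, under the vertical screw axis; x points to its column at the back, y to the left, z up. Base 150 mm wide, 24 mm high, from 60 mm before to 155 mm behind the axis; column 62 mm wide, face 79 mm behind the axis; overarm 52 mm wide, 138 to 174 mm above the bench. Open to the front, left and right
- bed_centre (a point): Centre of the top of the steel bed plate (112 x 112 mm), on the screw axis, 34 mm above the bench, where the middle of the rail belongs. Axes as the press
- platen: The platen: square steel plate 70 x 70 x 18 mm with a hard grey face, moving straight up and down under the overarm. Origin: centre of its lower face, on the screw axis. At the start this face is 66 to 75 mm above the bed. It goes down 16 mm per clockwise turn of the crank (seen from above), and stays where the crank is left
- crank_hub (a point): Centre of the crank's hub on the screw axis, half way up the flat crank arm, 114 mm above the platen's face. Hub, crank arm and grip go down with the platen, 16 mm a turn. The hub nut tops out 17 mm above this point. At the start the arm points right, front or back, clear of a gripper that loads from the left
- grip_mid (a point): Middle of the crank's grip, an upright black cylinder 24 mm in diameter and 62 mm tall, spinning freely on its pin, 70 mm from the screw axis and 40 mm above crank_hub. Kept moving along its circle, it takes about 2 N while the platen runs free, 3 N while the dowels go in, and rises steeply within a few mm once the joint is closed
- rail_top (a point): Centre of the rail's top face. Under the platen each newton at the grip beyond 2 N puts about 27 N on it; above 250 N (11 N at the grip) the light press is overloaded, below 40 N the rail is not clamped. Closed joint, platen and bed give under 0.2 mm. When the grip is let go the screw holds what is left of it up to about 65 N
- rail: The loose rail: two plain wooden halves, each 40 x 240 x 20 mm, one above the other on two tight 10 mm dowels; about 0.26 kg. Origin: centre of the lower half's underside; y along its length, x across, z up. Open it is 48 to 52 mm high, closed 40 mm. Starts on the bench left of the press; grip it across its width near its left (+y) end to keep the gripper clear of the press
- upper_half (a joint): Gap between the two halves of the rail in m: 0 closed, 0.008 to 0.012 at the start. The dowels hold it; closing it takes about 25 N
- glue_bottle: White glue bottle with orange cap, 193 mm tall, standing behind and left of the press; leave alone. Origin: centre of its foot
- sanding_block: Brown sanding block, 62 x 101 x 30 mm, on the bench to the right of the press; leave alone. Origin: centre of its underside
- tape_measure: Yellow and black tape measure, 38 x 95 x 64 mm, on the bench at the far left; leave alone. Origin: centre of its underside

How it is judged:
By the outcome, as a careful person would: the job done as asked, in the order asked, and still so for the second after the job is handed in, with the robot touching nothing.
It also fails if it takes over 72 s, if anything falls off the work surface, if the arm or the gripper's body presses on something with over 40 N, if the wrist force passes 120 N, or if a joint passes its speed limit or range.

## Working session

There is one attempt and no reset: what is moved stays moved. The work goes in short steps, Python scripts to look and compute and a tool call to move; the robot and the scene stay as the last step left them, time stands still between calls to the robot, and variables do not carry over. Pictures are saved under pics/ and viewed, at most 10 in all, crops included, and the job is handed in when it is done.

Besides the shell and the picture viewer there is one more tool, called after "Request:" as a command line: name --argument value ..., lists and objects as JSON in quotes. move_arm: Moves the arm, as the interface text tells. Its arguments: {"type":"object","properties":{"deltas":{"type":"array","items":{"type":"number"}}},"required":["deltas"]}

```bash
mkdir -p pics; cat > h.py <<'E'
import numpy as np, cv2
from scipy.spatial.transform import Rotation as R
from bench import robot
def cam(s,obs=None):
    if 'T_tool_cam' in s:
        T=np.eye(4);T[:3,:3]=rot(obs['ee_rot']);T[:3,3]=obs['tool_pos'];return T@np.array(s['T_tool_cam'])
    T=np.eye(4);T[:3,:3]=rot(s['orientation']);T[:3,3]=s['origin'];return T
def rot(o):
    o=np.array(o,float)
    return o if o.shape==(3,3) else (R.from_quat(o).as_matrix() if o.size==4 else R.from_euler('xyz',o).as_matrix())
def cloud(s,obs=None):
    h,w=s['depth'].shape;f=h/2/np.tan(np.radians(s['fov_y'])/2)
    v,u=np.mgrid[:h,:w];d=s['depth']
    P=np.stack([(u-s['cx'])/f*d,-(v-s['cy'])/f*d,-d],-1)
    T=cam(s,obs);return P@T[:3,:3].T+T[:3,3]
def save(s,n): cv2.imwrite('pics/'+n,s['image'][:,:,::-1])
E
python3 - <<'E'
from h import *
import pickle
o=robot.get_obs();print({k:np.round(v,4) for k,v in o.items()})
for n in('scene','top'):
    s=robot.snapshot(n);save(s,n+'0.png');pickle.dump(s,open(n+'.pkl','wb'))
    print({k:v for k,v in s.items() if k not in('image','depth')})
E
```

```text
{'time': np.float64(0.0), 'joint_positions': array([ 1.0839,  0.088 ,  1.3722,  0.    ,  1.6836, -0.1031]), 'qvel': array([ 0.0008, -0.0001, -0.0002, -0.0003, -0.0007, -0.0001]), 'joint_torque': array([-7.00000e-04, -3.40203e+01, -3.02417e+01,  7.17000e-02,
        3.32000e-02, -2.00000e-04]), 'tool_pos': array([0.2057, 0.5095, 0.2043]), 'ee_rot': array([-3.1394e+00, -2.0000e-04,  2.7578e+00]), 'wrist_force': array([-0.5053, -0.0961,  0.2611]), 'wrist_torque': array([-0.0332, -0.0088, -0.0131]), 'finger_force': np.float64(0.0), 'width': np.float64(0.0939)}
{'fov_y': 43.82495092888022, 'cx': 253.1503749362512, 'cy': 185.26247492491234, 'origin': array([-0.34727917, -0.51791442,  1.2893756 ]), 'orientation': array([ 0.76694185,  0.01354528, -1.10574286])}
{'fov_y': 48.558127056900375, 'cx': 252.3796050121343, 'cy': 192.81045022421517, 'origin': array([-0.08021394, -0.09616119,  1.38199993]), 'orientation': array([ 0.52681265, -0.00456827, -1.44346861])}
```

View pics/top0.png

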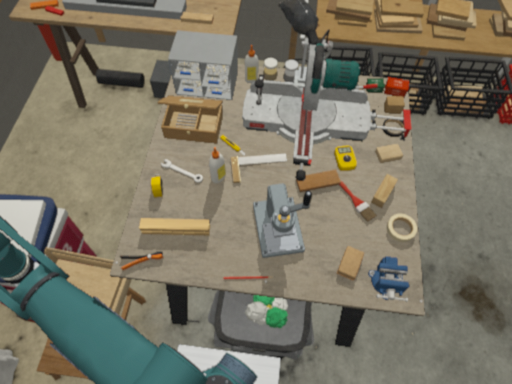

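View pics/scene0.png

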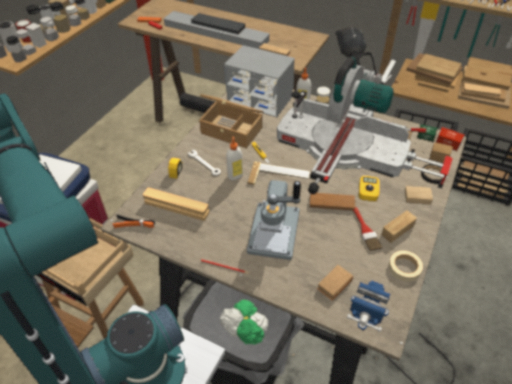

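The top view shows the rail at (175,226), the press at about (280,218) with its grip at (307,199), the bottle at (217,165) and the sanding block at (350,262). In the scene view the press is at (275,230) and the rail at (175,203).

```bash
python3 - <<'E'
from h import *
import pickle
for n,rr,pr in(('top',(135,212,212,240),(245,180,320,262)),('scene',(138,185,215,222),(240,172,310,262))):
    s=pickle.load(open(n+'.pkl','rb'));P=cloud(s);hsv=cv2.cvtColor(s['image'],cv2.COLOR_RGB2HSV)
    print(n,'valid',(s['depth']>0).mean())
    def reg(r):
        m=np.zeros(s['depth'].shape,bool);m[r[1]:r[3],r[0]:r[2]]=1;return m&(s['depth']>0)
    b=reg((180,235,260,270)if n=='top' else (150,225,250,260))
    print('bench z',np.percentile(P[b][:,2],[10,50,90]))
    m=reg(rr)&(P[...,2]>.035)&(P[...,2]<.065)
    Q=P[m];c=cv2.minAreaRect(Q[:,:2].astype(np.float32)*1000);print('rail n',m.sum(),c,'z',np.percentile(Q[:,2],[10,50,90]))
    m=reg(pr);Q=P[m]
    print('press z hist',np.histogram(Q[:,2],np.arange(-.01,.26,.01))[0])
    for lo,hi in((.018,.029),(.030,.040),(.165,.180),(.155,.2)):
        k=m&(P[...,2]>lo)&(P[...,2]<hi);Q=P[k]
        if len(Q)>5:print(lo,hi,k.sum(),cv2.minAreaRect(Q[:,:2].astype(np.float32)*1000))
    k=m&(hsv[...,2]<60)&(P[...,2]>.1);Q=P[k];print('grip',k.sum(),np.median(Q,0),Q.min(0),Q.max(0))
    if n=='top':
        cv2.imwrite('pics/top0c.png',cv2.resize(s['image'][170:270,120:330,::-1],None,fx=3.8,fy=3.8,interpolation=cv2.INTER_CUBIC))
E
```

```text
top valid 0.99591064453125
bench z [-3.90383476e-03  5.77617768e-05  3.80202289e-03]
rail n 831 ((532.3005981445312, 250.67532348632812), (44.8847541809082, 239.8194122314453), 6.0432844161987305) z [0.04349622 0.04889563 0.05300216]
press z hist [1609 1484  286  774  591   25   15    9   12    8   10   22   48   80
   12   33   47  132  544   38   11   10   32  153   37   13]
0.018 0.029 842 ((634.06396484375, -152.26071166992188), (281.3658752441406, 260.55108642578125), 15.982288360595703)
0.03 0.04 591 ((585.5823974609375, -107.10041046142578), (207.59153747558594, 136.97357177734375), 16.412952423095703)
0.165 0.18 638 ((585.1483764648438, -111.09016418457031), (167.51451110839844, 71.90402221679688), 12.543203353881836)
0.155 0.2 745 ((584.919921875, -110.32557678222656), (167.0806884765625, 72.09603118896484), 13.631667137145996)
grip 69 [ 0.56235184 -0.18230507  0.26424826] [ 0.52714106 -0.19256755  0.21657426] [ 0.57075996 -0.12181677  0.29643834]
scene valid 0.9960530598958334
bench z [-0.00406333  0.00029894  0.00435713]
rail n 735 ((529.6464233398438, 248.13206481933594), (48.468204498291016, 242.74313354492188), 6.125285625457764) z [0.0411892  0.04902972 0.05327553]
press z hist [1460 1731  251  740  728   20    1   10   10    3    3   24   67   97
   10   50   53  105  432   63   26   21   46  147   41   21]
0.018 0.029 755 ((654.6754150390625, -68.4044189453125), (403.60693359375, 194.00967407226562), 30.791677474975586)
0.03 0.04 728 ((652.4100341796875, -65.35812377929688), (388.59466552734375, 182.0048828125), 32.718589782714844)
0.165 0.18 497 ((584.793701171875, -110.84070587158203), (165.9582977294922, 71.3392562866211), 16.01673698425293)
0.155 0.2 656 ((584.347900390625, -110.78531646728516), (166.78475952148438, 71.69176483154297), 16.01673698425293)
grip 81 [ 0.56183925 -0.18854051  0.26589721] [ 0.55531595 -0.19573349  0.2279598 ] [ 0.56841545 -0.17873827  0.29249053]
```

View pics/top0c.png

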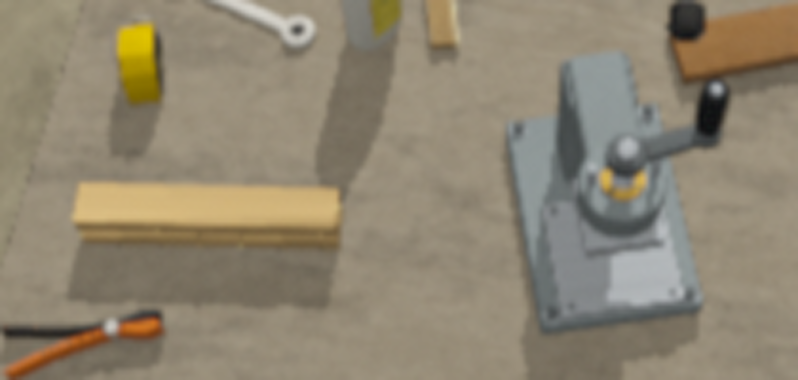

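Crop: rail, press base, hub at (627,150), grip at (712,105), arm pointing right/back. Now fit the press pose by colour.

```bash
python3 - <<'E'
from h import *
import pickle
def ray(s,uv,z):
    h=s['depth'].shape[0];f=h/2/np.tan(np.radians(s['fov_y'])/2);T=cam(s)
    uv=np.atleast_2d(uv);d=np.c_[(uv[:,0]-s['cx'])/f,-(uv[:,1]-s['cy'])/f,-np.ones(len(uv))]@T[:3,:3].T
    return (T[:3,3]+d*((z-T[2,3])/d[:,2])[:,None])
for n,pr in(('top',(245,180,320,262)),('scene',(240,172,310,262))):
    s=pickle.load(open(n+'.pkl','rb'));P=cloud(s);im=s['image'].astype(int)
    m=np.zeros(s['depth'].shape,np.uint8);sl=np.s_[pr[1]:pr[3],pr[0]:pr[2]]
    m[sl]=((im[...,2]-im[...,0])[sl]>2)
    nc,l,st,_=cv2.connectedComponentsWithStats(m);m=l==1+np.argmax(st[1:,4])
    k=m&(P[...,2]>.012)&(P[...,2]<.045)&(np.hypot(P[...,0]-.58,P[...,1]+.11)<.17)
    v,u=np.nonzero(k);Q=ray(s,np.c_[u,v],.024)
    (c,sz,a)=cv2.minAreaRect(Q[:,:2].astype(np.float32)*1000);print(n,m.sum(),k.sum(),c,sz,a)
    box=cv2.boxPoints((c,sz,a));print(np.round(box))
    # overarm/column top
    k=m&(abs(P[...,2]-.174)<.008);v,u=np.nonzero(k);Q=ray(s,np.c_[u,v],.174);print('overarm',cv2.minAreaRect(Q[:,:2].astype(np.float32)*1000),Q.mean(0))
    # top of press: hub nut and arm
    k=(np.hypot(P[...,0]-.56,P[...,1]+.13)<.12)&(P[...,2]>.195)&(P[...,2]<.27);Q=P[k]
    for lo in np.arange(.195,.27,.01):
        q=Q[(Q[:,2]>lo)&(Q[:,2]<lo+.01)];print(round(lo,3),len(q),np.round(np.median(q,0),3) if len(q) else'')
E
```

```text
top 2446 1372 (581.7970581054688, -107.94142150878906) (211.43255615234375, 146.2278289794922) 16.06551742553711
[[ 460.  -67.]
 [ 500. -207.]
 [ 704. -149.]
 [ 663.   -8.]]
overarm ((580.82763671875, -111.74850463867188), (164.491455078125, 72.06246185302734), 12.793071746826172) [ 0.58706242 -0.10537405  0.174     ]
0.195 13 [ 0.538 -0.116  0.202]
0.205 8 [ 0.531 -0.116  0.213]
0.215 125 [ 0.554 -0.151  0.223]
0.225 78 [ 0.547 -0.129  0.228]
0.235 18 [ 0.56  -0.175  0.237]
0.245 14 [ 0.563 -0.183  0.25 ]
0.255 15 [ 0.564 -0.182  0.262]
0.265 4 [ 0.563 -0.183  0.268]
scene 2359 1466 (579.9270629882812, -110.23661804199219) (215.26290893554688, 143.90682983398438) 16.274580001831055
[[ 456.  -71.]
 [ 497. -209.]
 [ 703. -149.]
 [ 663.  -11.]]
overarm ((578.0760498046875, -107.39789581298828), (165.38186645507812, 71.84671020507812), 22.011995315551758) [ 0.58380384 -0.11201695  0.174     ]
0.195 24 [ 0.533 -0.125  0.2  ]
0.205 16 [ 0.535 -0.133  0.208]
0.215 114 [ 0.554 -0.157  0.222]
0.225 100 [ 0.545 -0.133  0.227]
0.235 23 [ 0.562 -0.185  0.239]
0.245 19 [ 0.562 -0.189  0.25 ]
0.255 17 [ 0.563 -0.19   0.261]
0.265 12 [ 0.563 -0.19   0.268]
```

Request:
move_arm --deltas '[0,0,0.14,-4.5,-0.6,0,-1,0,0,0.28,-9,-1.2,0,-1,0,0,0.42,-13.5,-1.8,0,-1,0,0,0.56,-18,-2.4,0,-1,0,0,0.7,-22.6,-3.0,0,-1,0,0,0.84,-27.1,-3.6,0,-1,0,0,0.98,-31.7,-4.3,0,-1,0,0,1.08,-36.2,-4.9,0,-1]'

```text
time: 0.9
tool_pos: [0.5245, 0.3276, 0.2049]
ee_rot: [-3.141, 0.0, 1.673]
wrist_force: [1.1, 0.6, 0.6]
width: 0.0941
finger_force: 0.0
```

Request:
move_arm --deltas '[0,0,0,0,0,0,-1,0,0,0,0,0,0,-1]'

```text
time: 1.1
tool_pos: [0.5236, 0.3282, 0.2043]
ee_rot: [-3.139, 0.0, 1.676]
wrist_force: [-0.1, 0.1, -0.8]
width: 0.0942
finger_force: 0.0
```

```bash
cat >> h.py <<'E'
def move(target,yaw,o=None):
    "shift in tool axes (cm) and turn about tool z to reach target TCP, world yaw"
    o=o or robot.get_obs();M=rot(o['ee_rot']);Rg=R.from_euler('xyz',[np.pi,0,yaw]).as_matrix()
    return np.round(R.from_matrix(M.T@Rg).as_rotvec(),3),np.round(M.T@(np.array(target)-o['tool_pos'])*100,2)
E
python3 - <<'E'
from h import *
o=robot.get_obs();print(o['tool_pos'],o['ee_rot'],o['joint_positions'],o['wrist_force'])
s=robot.snapshot('wrist');save(s,'w1.png');P=cloud(s,o)
im=s['image'].astype(int);k=(abs(P[...,2]-.05)<.012)&((im[...,0]-im[...,2])>50)&(s['depth']>0)
n,l,st,_=cv2.connectedComponentsWithStats(k.astype(np.uint8));k=l==1+np.argmax(st[1:,4])
Q=P[k];print(k.sum(),cv2.minAreaRect(Q[:,:2].astype(np.float32)*1000),np.percentile(Q[:,2],[5,50,95]),cv2.boundingRect(k.astype(np.uint8)))
E
```

```text
[0.52357814 0.32815782 0.20426074] [-3.13919076e+00  2.85370384e-04  1.67636258e+00] [4.67804326e-01 2.41524293e-01 1.19654678e+00 5.89673182e-04
 1.70586871e+00 3.62317141e-01] [-0.08055363  0.11461132 -0.84607405]
4686 ((531.9104614257812, 257.34796142578125), (39.87068557739258, 226.26612854003906), 5.967273235321045) [0.04767182 0.04893311 0.05012082] (240, 145, 32, 157)
```

View pics/w1.png

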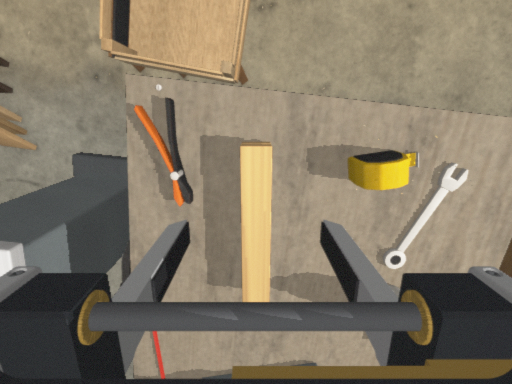

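The wrist view shows the rail (240–272, rows 145–300) between the open fingers, tape and pliers clear. The gripper is centred on the rail within 1 mm, so descend and close.

Request:
move_arm --deltas '[0,0,0,0.18,0.08,4.5,-1,0,0,0,0.18,0.08,9,-1,0,0,0,0.18,0.08,13,-1,0,0,0,0.18,0.08,16.5,-1,0,0,0,0.18,0.08,18.8,-1,0,0,0,0.18,0.08,19.5,-1,0,0,0,0.18,0.08,19.5,0.2,0,0,0,0.18,0.08,19.5,1]'

```text
time: 1.95
tool_pos: [0.5245, 0.3321, 0.0125]
ee_rot: [3.139, -0.001, 1.679]
wrist_force: [-0.5, -0.1, 0.2]
width: 0.0815
finger_force: 0.0
```

Request:
move_arm --deltas '[0,0,0,0,0,0,1,0,0,0,0,0,0,1,0,0,0,0,0,0,1,0,0,0,0,0,0,1,0,0,0,0,0,0,1]'

```text
time: 2.45
tool_pos: [0.524, 0.3309, 0.0107]
ee_rot: [3.141, -0.0, 1.678]
wrist_force: [0.6, -0.6, 0.3]
width: 0.0416
finger_force: 0.0
```

Request:
move_arm --deltas '[0,0,0,0,0,0,1,0,0,0,0,0,0,1,0,0,0,0,0,0,1,0,0,0,0,0,-1,1,0,0,0,0,0,-2.5,1,0,0,0,0,0,-4,1,0,0,0,0,0,-5,1,0,0,0,0,0,-5,1]'

```text
time: 3.25
tool_pos: [0.5255, 0.3318, 0.0639]
ee_rot: [3.136, -0.002, 1.678]
wrist_force: [0.2, 1.2, -2.9]
width: 0.0399
finger_force: 30.0
```

```bash
python3 - <<'E'
from h import *
o=robot.get_obs();print(o['tool_pos'],o['ee_rot'],o['width'],o['finger_force'],o['wrist_force'])
for n in('wrist','scene','top'):
    s=robot.snapshot(n);P=cloud(s,o)
    im=s['image'].astype(int);k=(abs(P[...,2]-.1)<.025)&((im[...,0]-im[...,2])>45)&(s['depth']>0)&(P[...,0]>.45)&(P[...,0]<.6)&(P[...,1]<.42)&(P[...,1]>.08)
    Q=P[k]
    if len(Q)<20: print(n,len(Q));continue
    A=np.c_[np.ones(len(Q)),Q[:,0]-.53,Q[:,1]-.25];c=np.linalg.lstsq(A,Q[:,2],rcond=None)[0]
    print(n,len(Q),cv2.minAreaRect(Q[:,:2].astype(np.float32)*1000),'zfit',c, 'z by y',[(round(y,2),np.round(np.percentile(Q[abs(Q[:,1]-y)<.015][:,2],[50,90]),3)) for y in np.arange(.14,.38,.03) if (abs(Q[:,1]-y)<.015).sum()>5])
E
```

```text
[0.52554525 0.33182036 0.06385543] [ 3.13624956e+00 -2.19835038e-03  1.67786731e+00] 0.03988164981475606 29.999075531959534 [ 0.19984998  1.17635775 -2.92097502]
wrist 10062 ((529.511962890625, 311.83734130859375), (43.8391227722168, 120.36587524414062), 5.9163031578063965) zfit [ 0.10283645  0.00239957 -0.01832289] z by y [(np.float64(0.26), array([0.102, 0.103])), (np.float64(0.29), array([0.102, 0.103])), (np.float64(0.32), array([0.102, 0.103])), (np.float64(0.35), array([0.102, 0.103]))]
scene 716 ((531.8612060546875, 247.3399658203125), (55.039161682128906, 238.0640106201172), 3.3850061893463135) zfit [0.09835819 0.17567145 0.02649684] z by y [(np.float64(0.14), array([0.099, 0.103])), (np.float64(0.17), array([0.1  , 0.104])), (np.float64(0.2), array([0.1  , 0.104])), (np.float64(0.23), array([0.099, 0.104])), (np.float64(0.26), array([0.099, 0.104])), (np.float64(0.29), array([0.1  , 0.104])), (np.float64(0.32), array([0.101, 0.105])), (np.float64(0.35), array([0.102, 0.104]))]
top 637 ((536.3478393554688, 215.92181396484375), (45.146949768066406, 169.39581298828125), 6.738321781158447) zfit [0.09795759 0.15546449 0.0237422 ] z by y [(np.float64(0.14), array([0.098, 0.102])), (np.float64(0.17), array([0.099, 0.102])), (np.float64(0.2), array([0.098, 0.102])), (np.float64(0.23), array([0.099, 0.103])), (np.float64(0.26), array([0.099, 0.104])), (np.float64(0.29), array([0.1  , 0.104]))]
```

The rail is held level with no sag, and the grip is 80 mm from its centre. Move to the lead-in to the left of the press.

Request:
move_arm --deltas '[0,0,-0.04,-3,-1.6,0,1,0,0,-0.08,-7,-3.8,0.3,1,0,0,-0.12,-11,-6,0.6,1,0,0,-0.16,-14.5,-7.8,0.9,1,0,0,-0.175,-16.7,-9,1.1,1,0,0,-0.175,-16.7,-9,1.1,1,0,0,-0.175,-16.7,-9,1.1,1]'

```text
time: 4.1
tool_pos: [0.4518, 0.1551, 0.049]
ee_rot: [-3.141, -0.001, 1.851]
wrist_force: [-0.4, -0.2, -2.2]
width: 0.0396
finger_force: 30.0
```

```bash
python3 - <<'E'
from h import *
o=robot.get_obs();print(o['tool_pos'],o['ee_rot'],o['joint_positions'],o['wrist_force'])
print(move([.5130,-.0455,.0525],1.8535,o))
s=robot.snapshot('scene');save(s,'s2.png')
cv2.imwrite('pics/s2c.png',cv2.resize(s['image'][140:280,140:320,::-1],None,fx=4,fy=4,interpolation=cv2.INTER_CUBIC))
E
```

```text
[0.45184702 0.15511804 0.04902035] [-3.14106220e+00 -7.71128660e-04  1.85141854e+00] [ 2.11394452e-01  1.42024615e-02  1.76493478e+00  7.48688738e-04
  1.36303799e+00 -6.93826121e-02] [-0.43427327 -0.16255718 -2.16292262]
(array([-0.001, -0.001, -0.002]), array([-20.97,   0.32,  -0.36]))
```

View pics/s2c.png

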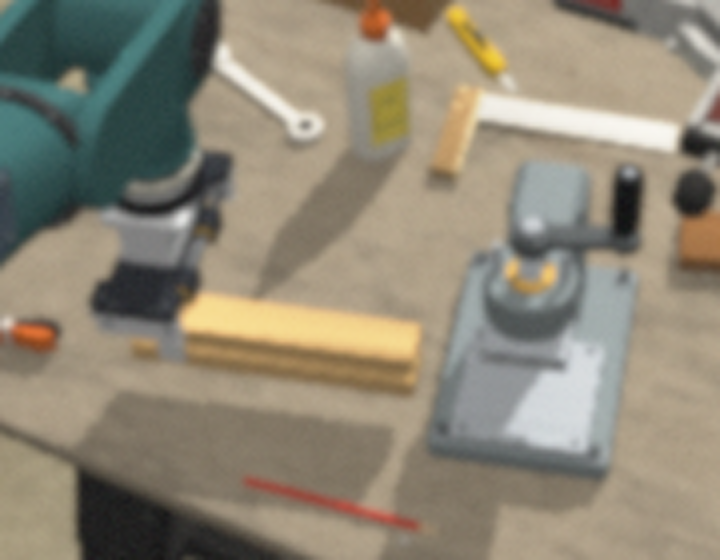

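The scene crop shows the rail ready at the left of the press with its right end at (415,360), level and aligned with the bed. The bottle at (378,100) is clear. Raise it slightly and slide it in.

Request:
move_arm --deltas '[0,0,0,-1,0.1,-0.4,1,0,0,0,-4,0.3,-0.4,1,0,0,0,-7.5,0.3,-0.4,1,0,0,0,-11,0.3,-0.4,1,0,0,0,-14.5,0.3,-0.4,1,0,0,0,-17.5,0.3,-0.4,1,0,0,0,-20,0.3,-0.4,1,0,0,0,-21,0.3,-0.4,1]'

```text
time: 4.95
tool_pos: [0.5149, -0.0477, 0.0537]
ee_rot: [3.141, 0.001, 1.851]
wrist_force: [-0.2, 1.1, -1.2]
width: 0.0396
finger_force: 30.0
```

Request:
move_arm --deltas '[0,0,0,0,0,0,1,0,0,0,0,0,0,1]'

```text
time: 5.15
tool_pos: [0.5134, -0.0447, 0.0533]
ee_rot: [-3.141, -0.001, 1.853]
wrist_force: [0.1, -0.1, -3.0]
width: 0.0399
finger_force: 30.0
```

```bash
python3 - <<'E'
from h import *
import pickle
o=robot.get_obs();print(o['tool_pos'],o['ee_rot'],o['wrist_force'],o['wrist_torque'],o['width'])
S=[robot.snapshot(n) for n in('scene','top')];pickle.dump((o,S),open('p3.pkl','wb'))
a=[cv2.resize(S[0]['image'][160:270,205:310,::-1],None,fx=3.8,fy=4,interpolation=cv2.INTER_CUBIC),cv2.resize(S[1]['image'][165:275,215:320,::-1],None,fx=3.8,fy=4,interpolation=cv2.INTER_CUBIC)]
cv2.imwrite('pics/p3.png',np.hstack(a))
for s in S:
    P=cloud(s);im=s['image'].astype(int);k=((im[...,0]-im[...,2])>45)&(np.hypot(P[...,0]-.535,P[...,1]+.12)<.15)&(P[...,2]>.03)&(P[...,2]<.12)
    Q=P[k];print(k.sum(),cv2.minAreaRect(Q[:,:2].astype(np.float32)*1000),np.percentile(Q[:,2],[5,50,95]))
E
```

```text
[ 0.5134397  -0.04467657  0.05329672] [-3.14119251e+00 -1.24437153e-03  1.85334010e+00] [ 0.10002146 -0.08426892 -3.03144459] [0.14875999 0.07264197 0.00317674] 0.03990392216368382
852 ((532.291259765625, -124.0820541381836), (50.62932586669922, 238.3040313720703), 16.413599014282227) [0.05199485 0.08327017 0.0945247 ]
442 ((544.9173583984375, -161.566162109375), (44.03229522705078, 159.8184814453125), 18.39088249206543) [0.0530319  0.08754517 0.09394984]
```

View pics/p3.png

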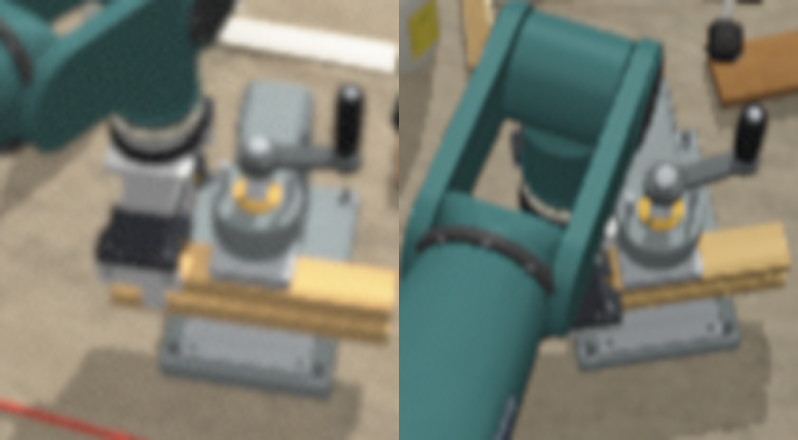

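The rail sits under the platen between bed and platen in both views (hub ball at left crop (258,152), right crop (665,183)). Do a quick cross-check of the axis from the hub ball.

```bash
python3 - <<'E'
from h import *
import pickle
o,S=pickle.load(open('p3.pkl','rb'))
L=[]
for s,(u,v) in zip(S,((272.9,198.0),(285.0,210.7))):
    f=192/np.tan(np.radians(s['fov_y'])/2);T=cam(s)
    d=T[:3,:3]@np.array([(u-s['cx'])/f,-(v-s['cy'])/f,-1]);L.append((T[:3,3],d))
    print(s['depth'][int(v),int(u)],[np.round(T[:3,3]+d*(z-T[2,3])/d[2],4) for z in(.225,.235)])
# press-frame profile: rail top & base front
ax=np.array([.5353,-.1223]);a=np.radians(16.2);ex=np.array([np.cos(a),np.sin(a)]);ey=np.array([-ex[1],ex[0]])
for s in S:
    P=cloud(s);im=s['image'].astype(int);q=P[...,:2]-ax;X=q@ex;Y=q@ey
    w=((im[...,0]-im[...,2])>45)&(abs(X)<.06)&(Y<-.03)&(Y>-.14)
    t=w&(P[...,2]>.084);print('rail top X 5/95',np.percentile(X[t],[2,50,98]),'Ymin',np.percentile(Y[t],1),t.sum(),np.median(P[...,2][t]))
    g=((im[...,2]-im[...,0])>2)&(X<-.02)&(X>-.09)&(abs(Y)<.1)&(P[...,2]>.014)&(P[...,2]<.045);print('base front',np.percentile(X[g],[2]),'Y',np.percentile(Y[g],[2,98]))
E
```

```text
1.4324896 [array([ 0.5415, -0.1225,  0.225 ]), array([ 0.5332, -0.1262,  0.235 ])]
1.2945261 [array([ 0.5379, -0.1233,  0.225 ]), array([ 0.5326, -0.1231,  0.235 ])]
rail top X 5/95 [-0.0232935  -0.00433521  0.01858186] Ymin -0.11931435584034109 307 0.09103822440206866
base front [-0.05586655] Y [-0.06719906  0.06547024]
rail top X 5/95 [-0.01996569 -0.00106347  0.0206089 ] Ymin -0.11804851297413141 256 0.09007581392940034
base front [-0.05405676] Y [-0.0676222   0.06936403]
```

Axis confirmed to about 1–2 mm. Lower the rail onto the bed.

Request:
move_arm --deltas '[0,0,0,-0.1,0,0.3,1,0,0,0,-0.1,0,0.6,1,0,0,0,-0.1,0,0.8,1,0,0,0,-0.1,0,0.9,1,0,0,0,-0.1,0,0.95,1,0,0,0,-0.1,0,0.95,1]'

```text
time: 5.85
tool_pos: [0.5142, -0.0465, 0.0447]
ee_rot: [3.141, 0.0, 1.853]
wrist_force: [-1.7, 2.1, 2.0]
width: 0.0396
finger_force: 30.0
```

Request:
move_arm --deltas '[0,0,0,0,0,0,0.5,0,0,0,0,0,0,0,0,0,0,0,0,0,-0.3,0,0,0,0,0,0,-0.5,0,0,0,0,0,0,-0.5,0,0,0,0,0,0,-0.5,0,0,0,1,0,0,-0.5,0,0,0,3,0,0,-0.5]'

```text
time: 6.65
tool_pos: [0.5056, -0.0179, 0.044]
ee_rot: [3.141, 0.0, 1.851]
wrist_force: [-0.0, 0.3, 0.1]
width: 0.0701
finger_force: 0.0
```

Request:
move_arm --deltas '[0,0,0,3,0,-1,-0.5,0,0,0,6,0,-4,-0.5,0,0,0,8,0,-8,-0.5,0,0,0,9,0,-13,-0.5,0,0,0,9,0,-18,-0.5,0,0,0,9,0,-23,-0.5,0,0,0,9,0,-28,-0.5,0,0,0,9,0,-28,-0.5]'

```text
time: 7.45
tool_pos: [0.4823, 0.0694, 0.3327]
ee_rot: [3.127, 0.004, 1.854]
wrist_force: [0.0, 0.4, 0.3]
width: 0.0708
finger_force: 0.0
```

```bash
python3 - <<'E'
from h import *
import pickle
o=robot.get_obs();print(o['tool_pos'],o['ee_rot'],o['wrist_force'],o['width'],o['joint_positions'])
ax=np.array([.5353,-.1223]);a=np.radians(16.2);ex=np.array([np.cos(a),np.sin(a)]);ey=np.array([-ex[1],ex[0]])
S=[robot.snapshot(n) for n in('scene','top')]
for s in S:
    P=cloud(s);im=s['image'].astype(int);q=P[...,:2]-ax;X=q@ex;Y=q@ey;ok=s['depth']>0
    t=((im[...,0]-im[...,2])>45)&(abs(X)<.06)&(abs(Y)<.15)&ok&(P[...,2]>.074)&(P[...,2]<.095)&(abs(Y)>.04)
    print('rail',t.sum(),cv2.minAreaRect(np.c_[X[t],Y[t]].astype(np.float32)*1000),np.percentile(P[...,2][t],[10,50,90]),[ (np.percentile(X[t&m],[2,98])) for m in (Y>0,Y<0)])
    hsv=cv2.cvtColor(s['image'],cv2.COLOR_RGB2HSV)
    k=(hsv[...,2]<70)&(P[...,2]>.225)&(P[...,2]<.30)&(np.hypot(P[...,0]-.562,P[...,1]+.186)<.03);v,u=np.nonzero(k)
    # axis of grip: rays to mid of mask
    f=192/np.tan(np.radians(s['fov_y'])/2);T=cam(s)
    d=T[:3,:3]@np.array([(u.mean()-s['cx'])/f,-(v.mean()-s['cy'])/f,-1]);
    print('grip px',u.mean(),v.mean(),k.sum(),[np.round(T[:3,3]+d*(z-T[2,3])/d[2],4) for z in(.25,.26,.27)],P[k][:,2].min(),P[k][:,2].max())
cv2.imwrite('pics/p4.png',np.hstack([cv2.resize(S[0]['image'][160:270,205:310,::-1],None,fx=3.8,fy=4,interpolation=cv2.INTER_CUBIC),cv2.resize(S[1]['image'][165:275,215:320,::-1],None,fx=3.8,fy=4,interpolation=cv2.INTER_CUBIC)]))
E
```

```text
[0.4823296  0.06942986 0.33269511] [3.12656783 0.00357086 1.85353854] [0.01133953 0.35848016 0.28513469] 0.07080376511618186 [ 2.62933912e-02 -5.47541630e-02  1.26447867e+00  3.79628208e-04
  1.91642895e+00 -2.56344275e-01]
rail 570 ((-1.4775333404541016, -2.3359832763671875), (49.98466110229492, 239.23243713378906), 0.3376207947731018) [0.07853207 0.08308002 0.08653917] [array([-0.02327763,  0.02061978]), array([-0.02258592,  0.01967409])]
grip px 295.97701149425285 191.7471264367816 87 [array([ 0.5736, -0.1829,  0.25  ]), array([ 0.5647, -0.1862,  0.26  ]), array([ 0.5559, -0.1894,  0.27  ])] 0.2259018657608025 0.2922892001176427
rail 541 ((0.4894847869873047, -1.6984024047851562), (240.16192626953125, 43.884639739990234), 89.92132568359375) [0.07864117 0.08304957 0.08628911] [array([-0.0199057 ,  0.01870534]), array([-0.0193614 ,  0.01913217])]
grip px 306.4931506849315 199.5205479452055 73 [array([ 0.5714, -0.1844,  0.25  ]), array([ 0.5657, -0.1836,  0.26  ]), array([ 0.5599, -0.1828,  0.27  ])] 0.22552561901418477 0.2922997765371098
```

View pics/p4.png

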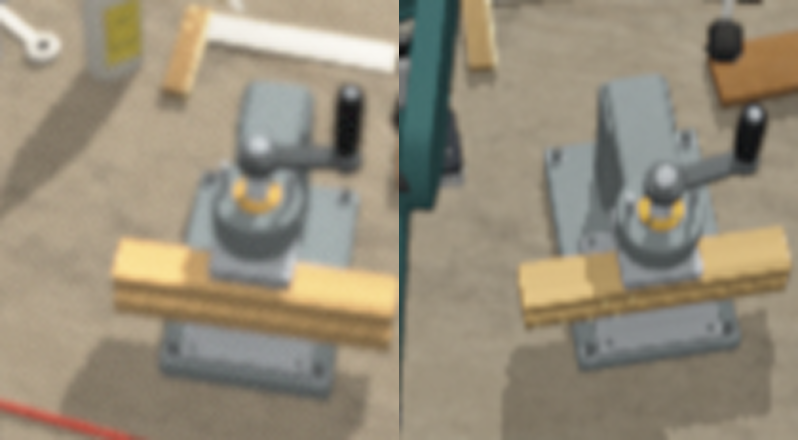

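Rail lies centred (within 2 mm) and square (0.3°), closed-side platen above it; hub and grip at crop left (258,150)/(348,120). Grip at about (0.5655,-0.185,0.259), 69.6 mm from the axis as expected.

```bash
python3 - <<'E'
from h import *
o=robot.get_obs();print(move([.5655,-.185,.333],1.8535,o),o['tool_pos'],o['wrist_force'])
E
```

```text
(array([ 0.004,  0.001, -0.   ]), array([-26.77,   1.05,  -0.71])) [0.48077989 0.06919037 0.32563124] [ 0.32830693  0.56478645 -1.26682422]
```

Request:
move_arm --deltas '[0,0,0,-4,0,-0.7,-0.5,0,0,0,-9,0.3,-0.7,-0.5,0,0,0,-14,0.6,-0.7,-0.5,0,0,0,-19,0.9,-0.7,-0.5,0,0,0,-23,1.05,-0.7,-0.5,0,0,0,-26,1.05,-0.7,-0.5,0,0,0,-26.8,1.05,-0.7,-0.5,0,0,0,-26.8,1.05,-0.7,-0.5]'

```text
time: 8.35
tool_pos: [0.5646, -0.1862, 0.3279]
ee_rot: [-3.138, -0.004, 1.851]
wrist_force: [-0.2, 1.5, -0.3]
width: 0.0703
finger_force: 0.0
```

Request:
move_arm --deltas '[0,0,0,0,0,0,-0.5,0,0,0,0,0,0,-0.5]'

```text
time: 8.55
tool_pos: [0.5648, -0.1842, 0.3312]
ee_rot: [3.141, -0.0, 1.855]
wrist_force: [0.2, 0.1, -0.1]
width: 0.0701
finger_force: 0.0
```

```bash
python3 - <<'E'
from h import *
o=robot.get_obs();print(move([.5655,-.185,.243],1.8535,o),o['tool_pos'],o['ee_rot'],o['wrist_force'],o['joint_positions'])
s=robot.snapshot('wrist');save(s,'w5.png')
P=cloud(s,o);hsv=cv2.cvtColor(s['image'],cv2.COLOR_RGB2HSV);k=(s['depth']>0)&(P[...,2]>.22)&(P[...,2]<.3)&(np.hypot(P[...,0]-.565,P[...,1]+.185)<.022)
Q=P[k];print(k.sum(),np.median(Q,0) if len(Q) else'')
E
```

```text
(array([ 0.   , -0.   ,  0.001]), array([-0.1 ,  0.04,  8.82])) [ 0.56484753 -0.18416253  0.33119824] [ 3.14129099e+00 -4.14865444e-04  1.85480683e+00] [ 0.20929828  0.11047549 -0.13969667] [-4.10888128e-01  2.00515309e-01  9.95543128e-01  5.49998833e-04
  1.94556809e+00 -6.94697248e-01]
1149 [ 0.56949097 -0.17725823  0.2762959 ]
```

View pics/w5.png

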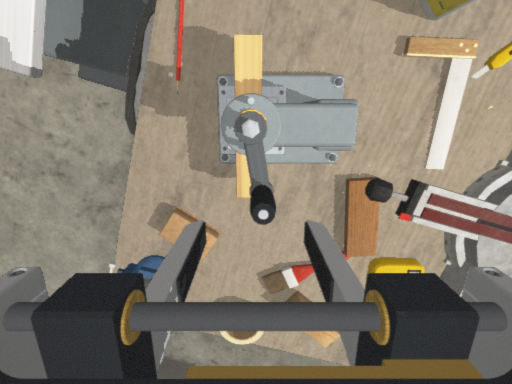

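The wrist view shows the hub nut (250,127), grip top (263,214), rail ends at rows 35 and ~198, base corners (219,76) and (347,163). Cast rays for the grip, nut and rail.

```bash
python3 - <<'E'
from h import *
o=robot.get_obs();s=robot.snapshot('wrist');f=192/np.tan(np.radians(s['fov_y'])/2);T=cam(s,o)
def ray(u,v,z):
    d=T[:3,:3]@np.array([(u-s['cx'])/f,-(v-s['cy'])/f,-1]);return T[:3,3]+d*(z-T[2,3])/d[2]
print('cam',T[:3,3])
for n,u,v,z in(('grip',262.5,214,.291),('nut',250.5,127,.236),('railL1',235,35,.083),('railL2',263,35,.083),('railR',244.5,198,.083),('bFL',219,76,.024),('bFR',219,163,.024)):
    p=ray(u,v,z);print(n,np.round(p,4),'depth z',cloud(s,o)[v,int(u)].round(4))
E
```

```text
cam [ 0.54178965 -0.10400761  0.51008864]
grip [ 0.5723 -0.1847  0.291 ] depth z [ 0.5722 -0.1855  0.2892]
nut [ 0.5424 -0.1207  0.236 ] depth z [ 0.542  -0.1209  0.2349]
railL1 [ 0.4875 -0.0157  0.083 ] depth z [ 0.4876 -0.0158  0.0836]
railL2 [ 0.5251 -0.0048  0.083 ] depth z [ 0.5218  0.0149 -0.0016]
railR [ 0.5647 -0.2425  0.083 ] depth z [ 0.5683 -0.2705 -0.0023]
bFL [ 0.4703 -0.0692  0.024 ] depth z [ 0.4701 -0.0691  0.0229]
bFR [ 0.5057 -0.2105  0.024 ] depth z [ 0.5041 -0.2154  0.0015]
```

The wrist camera, almost straight above the press, puts the axis about 6 mm further back than my oblique estimate. Refine it in this view before clamping.

```bash
python3 - <<'E'
from h import *
o=robot.get_obs();s=robot.snapshot('wrist');P=cloud(s,o);im=s['image'].astype(int);ok=s['depth']>0
near=ok&(np.hypot(P[...,0]-.58,P[...,1]+.11)<.19)
def rect(n,k):
    nn,l,st,_=cv2.connectedComponentsWithStats(k.astype(np.uint8));
    Q=P[k][:,:2].astype(np.float32)*1000;c=cv2.minAreaRect(Q);print(n,k.sum(),np.round(c[0],1),np.round(c[1],1),round(c[2],2));return Q
wood=(im[...,0]-im[...,2])>50
base=near&(abs(P[...,2]-.024)<.004)&((im[...,2]-im[...,0])>0)
base=cv2.morphologyEx(base.astype(np.uint8),cv2.MORPH_OPEN,np.ones((2,2)))>0
rect('base',base)
rl=near&wood&(abs(P[...,2]-.083)<.006);rect('rail',rl)
rect('arm+column top',near&(abs(P[...,2]-.174)<.004)&((im[...,2]-im[...,0])>0))
k=near&(abs(P[...,2]-.2345)<.004)&(np.hypot(P[...,0]-.542,P[...,1]+.121)<.03);Q=rect('nut',k);print(Q.mean(0))
k=near&(P[...,2]>.283)&(P[...,2]<.3)&(P[...,0]>.55)&(P[...,0]<.6)&(P[...,1]>-.21)&(P[...,1]<-.16);Q=rect('griptop',k);print(Q.mean(0))
rect('bed',near&(abs(P[...,2]-.034)<.003)&((im[...,2]-im[...,0])>-5)&(P[...,0]<.56))
# in-press frame distances of base edges vs. rail edges
a=np.radians(16.2);ex=np.array([np.cos(a),np.sin(a)]);ey=np.array([-ex[1],ex[0]])
for n,k in(('base',base),('rail',rl)):
    q=P[k][:,:2]-[.5353,-.1223];X=q@ex;Y=q@ey;print(n,'X',np.percentile(X,[0.5,99.5]).round(4),'Y',np.percentile(Y,[0.5,99.5]).round(4))
print('bench z',np.median(P[...,2][40:60,360:400]))
E
```

```text
base 2772 [ 594.3 -111.6] [218.5 151. ] 16.25
rail 2191 [ 536.5 -123.8] [ 39.8 238.4] 16.16
arm+column top 4929 [ 585.7 -108.8] [163.   67.7] 15.75
nut 243 [ 542.3 -122.2] [16.  17.5] 16.52
[ 542.21545 -122.00624]
griptop 480 [ 572.  -184.3] [21.3 20.7] 13.01
[ 571.93774 -183.54784]
bed 597 [ 524.7 -131.6] [ 87.9 131.7] 7.86
base X [-0.0476  0.1677] Y [-0.0814  0.0692]
rail X [-0.019   0.0205] Y [-0.12   0.117]
bench z -0.0007788762635946855
```

Wrist and oblique views disagree on the base. Settle it by triangulating base corners in three views, using the unoccluded first pictures.

```bash
python3 - <<'E'
from h import *
import pickle
o=robot.get_obs();w=robot.snapshot('wrist');pickle.dump((o,w),open('w.pkl','wb'))
C=[]
for n,(x,y) in(('scene.pkl',(240,195)),('top.pkl',(245,180)),):
    s=pickle.load(open(n,'rb'));C.append(cv2.resize(s['image'][y:y+66,x:x+66,::-1],(396,300) if 0 else (396,396),interpolation=cv2.INTER_CUBIC))
C=np.hstack(C)
wi=cv2.resize(w['image'][60:180,205:365,::-1],None,fx=2.5,fy=1.7,interpolation=cv2.INTER_CUBIC)
out=np.zeros((600,800,3),np.uint8);out[:396,:792]=C;out[396:600,:400]=wi
cv2.imwrite('pics/c6.png',out)
E
```

```text
(no output)
```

View pics/c6.png

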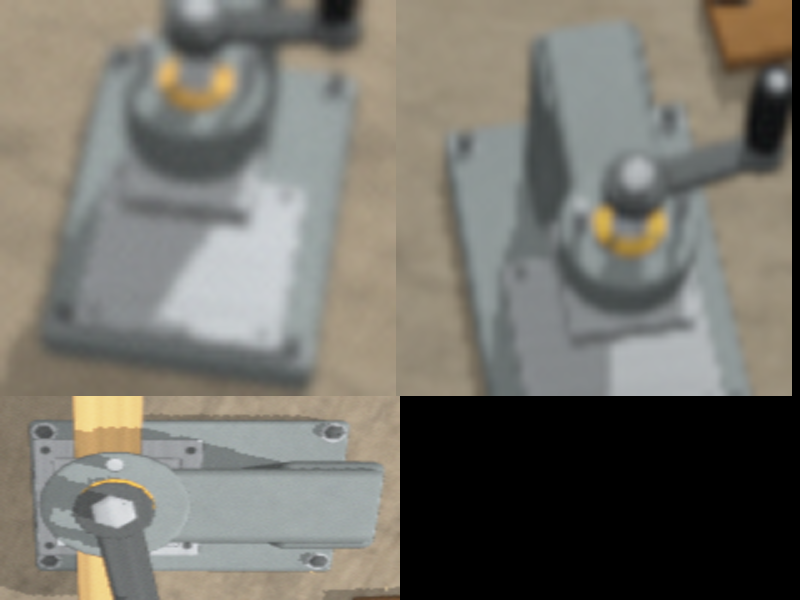

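The crops show base bolts: scene FL(62,311), FR(290,347), BL(120,57), BR(333,87); top BL(462,145), BR(668,120); wrist FL(44,432), FR(49,561), BL(331,432), BR(317,561), and bed-plate screws at (46,450),(191,451),(47,545),(187,547). Triangulate them.

```bash
python3 - <<'E'
from h import *
import pickle
sc=pickle.load(open('scene.pkl','rb'));tp=pickle.load(open('top.pkl','rb'));o,w=pickle.load(open('w.pkl','rb'))
V={'s':(sc,cam(sc)),'t':(tp,cam(tp)),'w':(w,cam(w,o))}
def ray(v,u,r):
    s,T=V[v];f=192/np.tan(np.radians(s['fov_y'])/2);return T[:3,3],T[:3,:3]@np.array([(u-s['cx'])/f,-(r-s['cy'])/f,-1])
def atz(v,u,r,z): c,d=ray(v,u,r);return (c+d*(z-c[2])/d[2])[:2]
B={'s':[(250.3,246.8),(288.3,252.8),(260,204.5),(295.5,209.5)],'t':[(265.5,252.1),(301.3,247.4),(256.3,204.2),(290.3,199.7)],'w':[(222.6,81.2),(224.6,157.1),(337.4,81.2),(331.8,157.1)]}
for z in(.024,.030):
  for v in B:
    Q=np.array([atz(v,*p,z) for p in B[v]])*1000;l=Q[0]-Q[1];x=(Q[2]+Q[3]-Q[0]-Q[1])/2
    print(z,v,np.round(Q).tolist(),'ctr',Q.mean(0).round(1),'front ctr',Q[:2].mean(0).round(1),'w',np.linalg.norm(l).round(1),'len',np.linalg.norm(x).round(1),'yaw',np.degrees(np.arctan2(x[1],x[0])).round(1))
bw=[(46,450),(191,451),(47,545),(187,547)]
Q=np.array([atz('w',205+a/2.5,60+(b-396)/1.7,.036) for a,b in bw])*1000;print('bed screws w',Q.round(1).tolist(),Q.mean(0).round(1))
print('nut w',[atz('w',205+115/2.5,60+(513-396)/1.7,z).round(4) for z in(.235,)])
for v,p in(('s',(240+88/6,195+292/6)),): print('bed FL scene?',atz(v,*p,.034))
print(w['fov_y'],w['cx'],w['cy'],np.round(w['T_tool_cam'],4))
E
```

```text
0.024 s [[481.0, -73.0], [514.0, -194.0], [661.0, -20.0], [695.0, -142.0]] ctr [ 587.5 -107.2] front ctr [ 497.2 -133.4] w 125.7 len 188.1 yaw 16.2
0.024 t [[478.0, -76.0], [511.0, -196.0], [658.0, -22.0], [693.0, -143.0]] ctr [ 584.9 -109.5] front ctr [ 494.1 -136.2] w 124.6 len 189.4 yaw 16.4
0.024 w [[478.0, -76.0], [513.0, -198.0], [661.0, -22.0], [698.0, -144.0]] ctr [ 587.6 -110. ] front ctr [ 495.6 -136.7] w 126.9 len 191.7 yaw 16.2
0.03 s [[477.0, -75.0], [509.0, -196.0], [656.0, -22.0], [690.0, -144.0]] ctr [ 583.1 -109.2] front ctr [ 493.2 -135.3] w 125.1 len 187.2 yaw 16.2
0.03 t [[475.0, -76.0], [508.0, -196.0], [655.0, -23.0], [690.0, -143.0]] ctr [ 582.  -109.4] front ctr [ 491.5 -136.1] w 124.0 len 188.6 yaw 16.4
0.03 w [[479.0, -76.0], [513.0, -197.0], [660.0, -23.0], [696.0, -144.0]] ctr [ 587.  -109.9] front ctr [ 496.1 -136.3] w 125.3 len 189.3 yaw 16.2
bed screws w [[485.0, -91.7], [576.5, -66.0], [508.2, -179.8], [602.1, -154.7]] [ 543. -123.]
nut w [array([ 0.5435, -0.1227])]
bed FL scene? [ 0.49184734 -0.08339318]
70.35940309882801 254.6511875811398 191.42159675568675 [[-8.000e-04  9.579e-01  2.872e-01  8.350e-02]
 [ 1.000e+00  6.000e-04  9.000e-04  4.000e-04]
 [ 6.000e-04  2.872e-01 -9.579e-01 -1.786e-01]
 [ 0.000e+00  0.000e+00  0.000e+00  1.000e+00]]
```

All three views agree on the axis at about (0.542,-0.1225), so the rail is about 6 mm too far forward. Mend it by regripping the rail and shifting it.

Request:
move_arm --deltas '[0,0,0,4,-0.3,0,-0.5,0,0,0,8.5,-0.6,0,-0.5,0,0,0,12.5,-1,0,-0.5,0,0,0,15.5,-1,2,-0.5,0,0,0,15.5,-1,6,-0.5,0,0,0,15.5,-1,10.5,-0.5,0,0,0,15.5,-1,14.5,-0.5,0,0,0,15.5,-1,14.5,-0.5]'

```text
time: 9.55
tool_pos: [0.5074, -0.0383, 0.1786]
ee_rot: [-3.128, -0.007, 1.854]
wrist_force: [-0.1, 0.1, 0.1]
width: 0.0706
finger_force: 0.0
```

```bash
python3 - <<'E'
from h import *
o=robot.get_obs();e=np.array([-.279,.960]);print(move(np.r_[np.array([.5362,-.1225])+.087*e,.0445],1.8535,o),o['tool_pos'])
E
```

```text
(array([-0.013, -0.007,  0.   ]), array([-0.28,  0.59, 13.4 ])) [ 0.5074271  -0.03830036  0.1785507 ]
```

Request:
move_arm --deltas '[0,0,0,0,0,4,-0.5,0,0,0,0,0,8,-0.5,0,0,0,0,0,11.5,-0.5,0,0,0,0,0,13.5,-0.5,0,0,0,0,0,14,-0.5,0,0,0,0,0,14,-0.5,0,0,0,0,0,14,-0.5]'

```text
time: 10.25
tool_pos: [0.5145, -0.0401, 0.0488]
ee_rot: [3.137, 0.002, 1.853]
wrist_force: [0.6, -0.0, 0.8]
width: 0.0705
finger_force: 0.0
```

```bash
python3 - <<'E'
from h import *
o=robot.get_obs();e=np.array([-.279,.960]);print(move(np.r_[np.array([.5362,-.1225])+.087*e,.0445],1.8535,o),o['tool_pos'],o['wrist_force'])
E
```

```text
(array([ 0.004,  0.002, -0.001]), array([ 0.18, -0.22,  0.43])) [ 0.5144904  -0.04007315  0.04882866] [ 0.57096305 -0.02826748  0.83683274]
```

Request:
move_arm --deltas '[0,0,0,0,0,0.1,-0.5,0,0,0,0,0,0.1,-0.3,0,0,0,0,0,0.1,0,0,0,0,0,0,0.1,0.5,0,0,0,0,0,0.1,1,0,0,0,0,0,0.1,1,0,0,0,0,0,0.1,1,0,0,0,0,0,0.1,1]'

```text
time: 11.05
tool_pos: [0.5123, -0.0397, 0.045]
ee_rot: [-3.142, -0.0, 1.853]
wrist_force: [-0.6, 0.8, 0.6]
width: 0.0396
finger_force: 30.0
```

Request:
move_arm --deltas '[0,0,0,0,0,0,1,0,0,0,0,0,0,1,0,0,0,0,0,0,1]'

```text
time: 11.35
tool_pos: [0.5124, -0.0397, 0.045]
ee_rot: [3.142, -0.0, 1.853]
wrist_force: [-0.6, 0.4, 0.8]
width: 0.0401
finger_force: 30.0
```

Request:
move_arm --deltas '[0,0,0,0,0,-0.3,1,0,0,0,0,0.1,-0.6,1,0,0,0,-0.05,0.35,-0.6,1,0,0,0,-0.05,0.55,-0.6,1,0,0,0,-0.05,0.55,-0.6,1,0,0,0,-0.05,0.55,-0.3,1,0,0,0,-0.05,0.55,0,1,0,0,0,-0.05,0.55,0,1]'

```text
time: 12.15
tool_pos: [0.5178, -0.0387, 0.045]
ee_rot: [3.141, 0.0, 1.853]
wrist_force: [-1.0, -0.6, -2.9]
width: 0.0396
finger_force: 30.0
```

Request:
move_arm --deltas '[0,0,0,0,0,0,1,0,0,0,0,0,0.05,1]'

```text
time: 12.35
tool_pos: [0.5178, -0.0387, 0.045]
ee_rot: [3.141, 0.0, 1.853]
wrist_force: [-1.4, 0.2, 4.1]
width: 0.0394
finger_force: 30.0
```

Request:
move_arm --deltas '[0,0,0,0,0,0,0.5,0,0,0,0,0,0,0,0,0,0,0,0,0,-0.3,0,0,0,0,0,0,-0.5,0,0,0,0,0,0,-0.5,0,0,0,0,0,0,-0.5,0,0,0,1,0,0,-0.5,0,0,0,2,0,-2,-0.5]'

```text
time: 13.15
tool_pos: [0.5095, -0.0186, 0.0616]
ee_rot: [-3.135, -0.003, 1.852]
wrist_force: [-0.7, -0.3, 0.4]
width: 0.0707
finger_force: 0.0
```

Request:
move_arm --deltas '[0,0,0,0.5,0,-4,-0.5,0,0,0,0.5,0,-8.5,-0.5,0,0,0,0.5,0,-13,-0.5,0,0,0,0.5,0,-17.5,-0.5,0,0,0,0.5,0,-22,-0.5,0,0,0,0.5,0,-25.5,-0.5,0,0,0,-2,0.2,-26.8,-0.5,0,0,0,-6,0.4,-26.8,-0.5]'

```text
time: 13.95
tool_pos: [0.5337, -0.0745, 0.3372]
ee_rot: [3.134, 0.003, 1.857]
wrist_force: [0.1, 0.6, 1.1]
width: 0.0706
finger_force: 0.0
```

Request:
move_arm --deltas '[0,0,0,-4,0.2,0,-0.5,0,0,0,-8,0.5,0,-0.5,0,0,0,-10.5,0.7,0,-0.5,0,0,0,-11.6,0.75,0,-0.5,0,0,0,-11.6,0.75,0,-0.5,0,0,0,-11.6,0.75,0,-0.5,0,0,0,-11.6,0.75,0,-0.5]'

```text
time: 14.65
tool_pos: [0.5721, -0.1838, 0.3332]
ee_rot: [3.141, 0.0, 1.855]
wrist_force: [-0.3, 0.1, -0.2]
width: 0.0707
finger_force: 0.0
```

```bash
python3 - <<'E'
from h import *
o=robot.get_obs();s=robot.snapshot('wrist');P=cloud(s,o);im=s['image'].astype(int)
print(o['tool_pos'],o['ee_rot'],o['joint_positions'][5],move([.5722,-.185,.243],1.8535,o))
near=(s['depth']>0)&(np.hypot(P[...,0]-.58,P[...,1]+.11)<.19)
def rect(n,k): c=cv2.minAreaRect(P[k][:,:2].astype(np.float32)*1000);print(n,k.sum(),np.round(c[0],1),np.round(c[1],1),round(c[2],2),P[k].mean(0).round(4))
rect('rail',near&((im[...,0]-im[...,2])>50)&(abs(P[...,2]-.083)<.006))
rect('nut',near&(abs(P[...,2]-.2345)<.004)&(np.hypot(P[...,0]-.542,P[...,1]+.121)<.03))
rect('grip',near&(P[...,2]>.283)&(P[...,2]<.3)&(P[...,0]>.55)&(P[...,0]<.6)&(P[...,1]>-.21)&(P[...,1]<-.16))
E
```

```text
[ 0.57205884 -0.18378235  0.33320935] [3.14066426e+00 1.14940414e-04 1.85457804e+00] -0.6890634113780003 (array([0.001, 0.   , 0.001]), array([-0.12, -0.03,  9.02]))
rail 1930 [ 542.2 -123.5] [ 39.5 239. ] 15.99 [ 0.5255 -0.0722  0.0827]
nut 244 [ 542.1 -121.8] [16.3 17.8] 25.54 [ 0.5423 -0.1219  0.2342]
grip 478 [ 572.8 -184.2] [21.3 20.7] 16.5 [ 0.5722 -0.1836  0.2886]
```

The rail is now centred on the nut and bed to within 1.5 mm, at 16.0°. The TCP is over the grip, so descend and grasp it.

Request:
move_arm --deltas '[0,0,0,0,0,3,-0.5,0,0,0,0,0,6,-0.5,0,0,0,0,0,8.3,-0.5,0,0,0,0,0,9.2,-0.5,0,0,0,0,0,9.2,0,0,0,0,0,0,9.2,0.5,0,0,0,0,0,9.2,1,0,0,0,0,0,9.2,1]'

```text
time: 15.5
tool_pos: [0.5729, -0.1855, 0.2422]
ee_rot: [3.139, 0.002, 1.853]
wrist_force: [0.1, -0.4, -0.1]
width: 0.0415
finger_force: 0.0
```

Request:
move_arm --deltas '[0,0,0,0,0,0,1,0,0,0,0,0,0,1,0,0,0,0,0,0,1,0,0,0,0,0,0,1]'

```text
time: 15.9
tool_pos: [0.5725, -0.1854, 0.2409]
ee_rot: [3.141, 0.001, 1.853]
wrist_force: [0.4, -0.4, 1.4]
width: 0.0237
finger_force: 30.0
```

```bash
cat > circ.py <<'E'
import sys,numpy as np
yaw=1.853;r=7.0
tx=np.array([np.cos(yaw),np.sin(yaw)]);ty=np.array([np.sin(yaw),-np.cos(yaw)])
def rows(th0,angs):
    p=lambda t:r*np.array([np.cos(np.radians(t)),np.sin(np.radians(t))])
    out=[]
    for a in angs:
        d=p(th0-a)-p(th0);out+=[0,0,0,round(float(d@tx),2),round(float(d@ty),2),round(1.6*a/360,2),1]
    return out
if __name__=='__main__':
    th=float(sys.argv[1])
    for c in sys.argv[2:]:
        a=[float(x) for x in c.split(',')];print(th,rows(th,a));th-=a[-1]
    print('end',th)
E
python3 circ.py -64.4 4,10,18,28,40,52,64,76 16,32,48,64,80,96,112,128 16,32,48,64,80,96,112,128
```

```text
-64.4 [0, 0, 0, -0.06, -0.48, 0.02, 1, 0, 0, 0, -0.09, -1.22, 0.04, 1, 0, 0, 0, -0.02, -2.19, 0.08, 1, 0, 0, 0, 0.27, -3.38, 0.12, 1, 0, 0, 0, 0.88, -4.71, 0.18, 1, 0, 0, 0, 1.75, -5.88, 0.23, 1, 0, 0, 0, 2.85, -6.85, 0.28, 1, 0, 0, 0, 4.12, -7.57, 0.34, 1]
-140.4 [0, 0, 0, 1.88, -0.52, 0.07, 1, 0, 0, 0, 3.83, -0.5, 0.14, 1, 0, 0, 0, 5.69, 0.06, 0.21, 1, 0, 0, 0, 7.34, 1.11, 0.28, 1, 0, 0, 0, 8.63, 2.57, 0.36, 1, 0, 0, 0, 9.46, 4.33, 0.43, 1, 0, 0, 0, 9.78, 6.25, 0.5, 1, 0, 0, 0, 9.56, 8.18, 0.57, 1]
-268.4 [0, 0, 0, -0.75, 1.8, 0.07, 1, 0, 0, 0, -1.96, 3.32, 0.14, 1, 0, 0, 0, -3.55, 4.45, 0.21, 1, 0, 0, 0, -5.39, 5.1, 0.28, 1, 0, 0, 0, -7.33, 5.22, 0.36, 1, 0, 0, 0, -9.23, 4.79, 0.43, 1, 0, 0, 0, -10.95, 3.86, 0.5, 1, 0, 0, 0, -12.33, 2.49, 0.57, 1]
end -396.4
```

Request:
move_arm --deltas '[0,0,0,-0.06,-0.48,0.02,1,0,0,0,-0.09,-1.22,0.04,1,0,0,0,-0.02,-2.19,0.08,1,0,0,0,0.27,-3.38,0.12,1,0,0,0,0.88,-4.71,0.18,1,0,0,0,1.75,-5.88,0.23,1,0,0,0,2.85,-6.85,0.28,1,0,0,0,4.12,-7.57,0.34,1]'

```text
time: 16.7
tool_pos: [0.4875, -0.1663, 0.2373]
ee_rot: [3.139, 0.0, 1.853]
wrist_force: [5.5, 3.0, 1.7]
width: 0.0235
finger_force: 30.0
```

Request:
move_arm --deltas '[0,0,0,1.88,-0.52,0.07,1,0,0,0,3.83,-0.5,0.14,1,0,0,0,5.69,0.06,0.21,1,0,0,0,7.34,1.11,0.28,1,0,0,0,8.63,2.57,0.36,1,0,0,0,9.46,4.33,0.43,1,0,0,0,9.78,6.25,0.5,1,0,0,0,9.56,8.18,0.57,1]'

```text
time: 17.5
tool_pos: [0.5385, -0.0522, 0.2318]
ee_rot: [-3.139, 0.0, 1.853]
wrist_force: [-1.9, -2.8, 3.6]
width: 0.0236
finger_force: 30.0
```

Request:
move_arm --deltas '[0,0,0,-0.75,1.8,0.07,1,0,0,0,-1.96,3.32,0.14,1,0,0,0,-3.55,4.45,0.21,1,0,0,0,-5.39,5.1,0.28,1,0,0,0,-7.33,5.22,0.36,1,0,0,0,-9.23,4.79,0.43,1,0,0,0,-10.95,3.86,0.5,1,0,0,0,-12.33,2.49,0.57,1]'

```text
time: 18.3
tool_pos: [0.5976, -0.1654, 0.226]
ee_rot: [3.142, 0.0, 1.852]
wrist_force: [-1.4, 1.7, 4.3]
width: 0.0235
finger_force: 30.0
```

```bash
cat >> circ.py <<'E'
def report():
    from bench import robot
    o=robot.get_obs();q=(np.array(o['tool_pos'])[:2]-[.5422,-.1221])*1000;t=np.arctan2(q[1],q[0]);F=o['wrist_force']
    print('theta',np.degrees(t).round(2),'r',np.hypot(*q).round(2),'z',round(o['tool_pos'][2],4),'Frad',round(F[0]*np.cos(t)+F[1]*np.sin(t),2),'Fcw',round(F[0]*np.sin(t)-F[1]*np.cos(t),2),'Fz',round(F[2],2))
E
python3 circ.py -396.4 14,28,42,56,70,84,98,110 12,24,36,48,60,72,82,90; python3 -c "from circ import *;report()"
```

```text
-396.4 [0, 0, 0, -0.86, -1.47, 0.06, 1, 0, 0, 0, -1.35, -3.11, 0.12, 1, 0, 0, 0, -1.42, -4.81, 0.19, 1, 0, 0, 0, -1.08, -6.48, 0.25, 1, 0, 0, 0, -0.34, -8.02, 0.31, 1, 0, 0, 0, 0.75, -9.34, 0.37, 1, 0, 0, 0, 2.12, -10.35, 0.44, 1, 0, 0, 0, 3.46, -10.93, 0.49, 1]
-506.4 [0, 0, 0, 1.43, -0.29, 0.05, 1, 0, 0, 0, 2.9, -0.28, 0.11, 1, 0, 0, 0, 4.33, 0.04, 0.16, 1, 0, 0, 0, 5.66, 0.65, 0.21, 1, 0, 0, 0, 6.83, 1.52, 0.27, 1, 0, 0, 0, 7.8, 2.62, 0.32, 1, 0, 0, 0, 8.42, 3.67, 0.36, 1, 0, 0, 0, 8.78, 4.58, 0.4, 1]
end -596.4
theta -38.04 r 70.31 z 0.226 Frad -2.18 Fcw -0.49 Fz 4.35
```

Request:
move_arm --deltas '[0,0,0,-0.86,-1.47,0.06,1,0,0,0,-1.35,-3.11,0.12,1,0,0,0,-1.42,-4.81,0.18,1,0,0,0,-1.08,-6.48,0.24,1,0,0,0,-0.34,-8.02,0.29,1,0,0,0,0.75,-9.34,0.35,1,0,0,0,2.12,-10.35,0.41,1,0,0,0,3.46,-10.93,0.46,1]'

```text
time: 19.1
tool_pos: [0.4833, -0.1607, 0.2211]
ee_rot: [3.138, 0.0, 1.852]
wrist_force: [7.0, 2.6, 0.9]
width: 0.0236
finger_force: 30.0
```

```bash
python3 -c "from circ import *;report()"
```

```text
theta -146.78 r 70.37 z 0.2211 Frad -7.27 Fcw -1.6 Fz 0.9
```

Request:
move_arm --deltas '[0,0,0,1.43,-0.29,0.05,1,0,0,0,2.9,-0.28,0.11,1,0,0,0,4.33,0.04,0.16,1,0,0,0,5.66,0.65,0.21,1,0,0,0,6.83,1.52,0.27,1,0,0,0,7.8,2.62,0.32,1,0,0,0,8.42,3.67,0.36,1,0,0,0,8.78,4.58,0.4,1]'

```text
time: 19.9
tool_pos: [0.5032, -0.064, 0.2172]
ee_rot: [-3.14, 0.001, 1.852]
wrist_force: [0.5, -4.4, 3.5]
width: 0.0236
finger_force: 30.0
```

```bash
python3 -c "from circ import *;report()"; python3 circ.py -596.4 8,16,24,32,40,48,54,60 
```

```text
theta 123.84 r 69.98 z 0.2172 Frad -3.94 Fcw -2.08 Fz 3.5
-596.4 [0, 0, 0, 0.23, 0.95, 0.04, 1, 0, 0, 0, 0.32, 1.92, 0.07, 1, 0, 0, 0, 0.28, 2.9, 0.11, 1, 0, 0, 0, 0.1, 3.86, 0.14, 1, 0, 0, 0, -0.21, 4.78, 0.18, 1, 0, 0, 0, -0.65, 5.66, 0.21, 1, 0, 0, 0, -1.06, 6.27, 0.24, 1, 0, 0, 0, -1.52, 6.83, 0.27, 1]
end -656.4
```

Request:
move_arm --deltas '[0,0,0,0.23,0.95,0.04,1,0,0,0,0.32,1.92,0.07,1,0,0,0,0.28,2.9,0.11,1,0,0,0,0.1,3.86,0.14,1,0,0,0,-0.21,4.78,0.18,1,0,0,0,-0.65,5.66,0.21,1]'

```text
time: 20.5
tool_pos: [0.5597, -0.0543, 0.215]
ee_rot: [-3.14, -0.001, 1.853]
wrist_force: [-3.3, -5.0, 5.7]
width: 0.0236
finger_force: 30.0
```

```bash
python3 -c "from circ import *;report()"; python3 circ.py -644.4 6,12,18,24 6,12,18,24 5,10,15,20 4,8,12,16 3,6,9,12 2,4,6,8,10,12 2,4,6,8,10,12
```

```text
theta 75.52 r 70.05 z 0.215 Frad -5.62 Fcw -1.95 Fz 5.72
-644.4 [0, 0, 0, -0.41, 0.61, 0.03, 1, 0, 0, 0, -0.87, 1.18, 0.05, 1, 0, 0, 0, -1.4, 1.69, 0.08, 1, 0, 0, 0, -1.97, 2.14, 0.11, 1]
-668.4 [0, 0, 0, -0.62, 0.39, 0.03, 1, 0, 0, 0, -1.27, 0.72, 0.05, 1, 0, 0, 0, -1.96, 0.97, 0.08, 1, 0, 0, 0, -2.67, 1.16, 0.11, 1]
-692.4 [0, 0, 0, -0.6, 0.09, 0.02, 1, 0, 0, 0, -1.21, 0.14, 0.04, 1, 0, 0, 0, -1.82, 0.13, 0.07, 1, 0, 0, 0, -2.43, 0.06, 0.09, 1]
-712.4 [0, 0, 0, -0.48, -0.09, 0.02, 1, 0, 0, 0, -0.95, -0.21, 0.04, 1, 0, 0, 0, -1.42, -0.37, 0.05, 1, 0, 0, 0, -1.87, -0.56, 0.07, 1]
-728.4 [0, 0, 0, -0.33, -0.16, 0.01, 1, 0, 0, 0, -0.65, -0.34, 0.03, 1, 0, 0, 0, -0.96, -0.53, 0.04, 1, 0, 0, 0, -1.26, -0.74, 0.05, 1]
-740.4 [0, 0, 0, -0.19, -0.15, 0.01, 1, 0, 0, 0, -0.38, -0.3, 0.02, 1, 0, 0, 0, -0.56, -0.47, 0.03, 1, 0, 0, 0, -0.74, -0.64, 0.04, 1, 0, 0, 0, -0.91, -0.81, 0.04, 1, 0, 0, 0, -1.08, -0.99, 0.05, 1]
-752.4 [0, 0, 0, -0.16, -0.19, 0.01, 1, 0, 0, 0, -0.31, -0.38, 0.02, 1, 0, 0, 0, -0.46, -0.57, 0.03, 1, 0, 0, 0, -0.59, -0.78, 0.04, 1, 0, 0, 0, -0.72, -0.98, 0.04, 1, 0, 0, 0, -0.85, -1.19, 0.05, 1]
end -764.4
```

Request:
move_arm --deltas '[0,0,0,-0.41,0.61,0.01,1,0,0,0,-0.87,1.18,0.03,1,0,0,0,-1.4,1.69,0.05,1,0,0,0,-1.97,2.14,0.08,1]'

```text
time: 20.9
tool_pos: [0.5855, -0.0671, 0.2139]
ee_rot: [-3.141, -0.001, 1.853]
wrist_force: [-3.4, -0.3, 5.1]
width: 0.0234
finger_force: 30.0
```

```bash
python3 -c "from circ import *;report()"
```

```text
theta 51.76 r 70.03 z 0.2139 Frad -2.31 Fcw -2.46 Fz 5.12
```

Request:
move_arm --deltas '[0,0,0,-0.62,0.39,0.03,1,0,0,0,-1.27,0.72,0.05,1,0,0,0,-1.96,0.97,0.08,1,0,0,0,-2.67,1.16,0.11,1]'

```text
time: 21.3
tool_pos: [0.6043, -0.0896, 0.2129]
ee_rot: [3.141, -0.001, 1.853]
wrist_force: [-3.4, 2.0, 4.8]
width: 0.0235
finger_force: 30.0
```

```bash
python3 -c "from circ import *;report()"
```

```text
theta 27.62 r 70.08 z 0.2129 Frad -2.14 Fcw -3.33 Fz 4.84
```

Request:
move_arm --deltas '[0,0,0,-0.6,0.09,0.02,1,0,0,0,-1.21,0.14,0.04,1]'

```text
time: 21.5
tool_pos: [0.609, -0.1009, 0.2125]
ee_rot: [3.141, -0.001, 1.853]
wrist_force: [-2.6, 1.8, 3.0]
width: 0.0234
finger_force: 30.0
```

```bash
python3 -c "from circ import *;report()"; python3 circ.py -702.4 3,6,9 3,6,9 2,4,6 2,4,6 2,4,6 2,4,6 2,4,6 2,4,6
```

```text
theta 17.58 r 70.08 z 0.2125 Frad -1.94 Fcw -2.53 Fz 2.99
-702.4 [0, 0, 0, -0.37, -0.0, 0.01, 1, 0, 0, 0, -0.73, -0.02, 0.03, 1, 0, 0, 0, -1.1, -0.06, 0.04, 1]
-711.4 [0, 0, 0, -0.36, -0.06, 0.01, 1, 0, 0, 0, -0.72, -0.13, 0.03, 1, 0, 0, 0, -1.07, -0.23, 0.04, 1]
-720.4 [0, 0, 0, -0.23, -0.07, 0.01, 1, 0, 0, 0, -0.46, -0.16, 0.02, 1, 0, 0, 0, -0.69, -0.25, 0.03, 1]
-726.4 [0, 0, 0, -0.22, -0.1, 0.01, 1, 0, 0, 0, -0.44, -0.2, 0.02, 1, 0, 0, 0, -0.66, -0.32, 0.03, 1]
-732.4 [0, 0, 0, -0.21, -0.12, 0.01, 1, 0, 0, 0, -0.42, -0.25, 0.02, 1, 0, 0, 0, -0.62, -0.38, 0.03, 1]
-738.4 [0, 0, 0, -0.2, -0.14, 0.01, 1, 0, 0, 0, -0.39, -0.29, 0.02, 1, 0, 0, 0, -0.58, -0.45, 0.03, 1]
-744.4 [0, 0, 0, -0.18, -0.16, 0.01, 1, 0, 0, 0, -0.36, -0.33, 0.02, 1, 0, 0, 0, -0.53, -0.51, 0.03, 1]
-750.4 [0, 0, 0, -0.16, -0.18, 0.01, 1, 0, 0, 0, -0.32, -0.37, 0.02, 1, 0, 0, 0, -0.48, -0.56, 0.03, 1]
end -756.4
```

Request:
move_arm --deltas '[0,0,0,-0.37,0,0.01,1,0,0,0,-0.73,-0.02,0.03,1,0,0,0,-1.1,-0.06,0.04,1]'

```text
time: 21.8
tool_pos: [0.6115, -0.1115, 0.2121]
ee_rot: [3.141, -0.001, 1.853]
wrist_force: [-2.0, 2.3, 3.9]
width: 0.0238
finger_force: 30.0
```

```bash
python3 -c "from circ import *;report()"
```

```text
theta 8.68 r 70.07 z 0.2121 Frad -1.6 Fcw -2.55 Fz 3.89
```

Request:
move_arm --deltas '[0,0,0,-0.36,-0.06,0.01,1,0,0,0,-0.72,-0.13,0.03,1]'

```text
time: 22.0
tool_pos: [0.6122, -0.1189, 0.2119]
ee_rot: [3.141, -0.0, 1.853]
wrist_force: [-0.8, 1.0, 2.6]
width: 0.0237
finger_force: 30.0
```

```bash
python3 -c "from circ import *;report()"; python3 circ.py -717.4  2,4,6 2,4,6 2,4,6 2,4,6 2,4,6 2,4,6 2,4,6
```

```text
theta 2.58 r 70.08 z 0.2119 Frad -0.71 Fcw -1.03 Fz 2.6
-717.4 [0, 0, 0, -0.24, -0.06, 0.01, 1, 0, 0, 0, -0.47, -0.13, 0.02, 1, 0, 0, 0, -0.7, -0.21, 0.03, 1]
-723.4 [0, 0, 0, -0.23, -0.09, 0.01, 1, 0, 0, 0, -0.45, -0.18, 0.02, 1, 0, 0, 0, -0.68, -0.28, 0.03, 1]
-729.4 [0, 0, 0, -0.22, -0.11, 0.01, 1, 0, 0, 0, -0.43, -0.23, 0.02, 1, 0, 0, 0, -0.64, -0.35, 0.03, 1]
-735.4 [0, 0, 0, -0.21, -0.13, 0.01, 1, 0, 0, 0, -0.41, -0.27, 0.02, 1, 0, 0, 0, -0.6, -0.42, 0.03, 1]
-741.4 [0, 0, 0, -0.19, -0.15, 0.01, 1, 0, 0, 0, -0.38, -0.31, 0.02, 1, 0, 0, 0, -0.56, -0.48, 0.03, 1]
-747.4 [0, 0, 0, -0.17, -0.17, 0.01, 1, 0, 0, 0, -0.34, -0.35, 0.02, 1, 0, 0, 0, -0.5, -0.53, 0.03, 1]
-753.4 [0, 0, 0, -0.16, -0.19, 0.01, 1, 0, 0, 0, -0.3, -0.38, 0.02, 1, 0, 0, 0, -0.45, -0.58, 0.03, 1]
end -759.4
```

Request:
move_arm --deltas '[0,0,0,-0.24,-0.06,0.01,1,0,0,0,-0.47,-0.13,0.02,1,0,0,0,-0.7,-0.21,0.03,1]'

```text
time: 22.3
tool_pos: [0.6121, -0.1263, 0.2116]
ee_rot: [3.141, -0.0, 1.853]
wrist_force: [0.1, 2.7, 2.6]
width: 0.0235
finger_force: 30.0
```

```bash
python3 -c "from circ import *;report()"
```

```text
theta -3.46 r 70.07 z 0.2116 Frad -0.04 Fcw -2.73 Fz 2.6
```

Request:
move_arm --deltas '[0,0,0,-0.23,-0.09,0.01,1,0,0,0,-0.45,-0.18,0.02,1]'

```text
time: 22.5
tool_pos: [0.6117, -0.1312, 0.2114]
ee_rot: [3.141, 0.0, 1.853]
wrist_force: [1.1, 3.9, 1.0]
width: 0.0236
finger_force: 30.0
```

```bash
python3 -c "from circ import *;report()"
```

```text
theta -7.47 r 70.07 z 0.2114 Frad 0.57 Fcw -4.01 Fz 0.97
```

```bash
python3 circ.py -727.4 1,2 1,2 1,2 1,2 1,2 1,2 1,2 1,2
```

```text
-727.4 [0, 0, 0, -0.11, -0.05, 0.0, 1, 0, 0, 0, -0.22, -0.1, 0.01, 1]
-729.4 [0, 0, 0, -0.11, -0.05, 0.0, 1, 0, 0, 0, -0.22, -0.11, 0.01, 1]
-731.4 [0, 0, 0, -0.11, -0.06, 0.0, 1, 0, 0, 0, -0.21, -0.12, 0.01, 1]
-733.4 [0, 0, 0, -0.11, -0.06, 0.0, 1, 0, 0, 0, -0.21, -0.12, 0.01, 1]
-735.4 [0, 0, 0, -0.1, -0.06, 0.0, 1, 0, 0, 0, -0.21, -0.13, 0.01, 1]
-737.4 [0, 0, 0, -0.1, -0.07, 0.0, 1, 0, 0, 0, -0.2, -0.14, 0.01, 1]
-739.4 [0, 0, 0, -0.1, -0.07, 0.0, 1, 0, 0, 0, -0.2, -0.15, 0.01, 1]
-741.4 [0, 0, 0, -0.1, -0.08, 0.0, 1, 0, 0, 0, -0.19, -0.15, 0.01, 1]
end -743.4
```

Request:
move_arm --deltas '[0,0,0,-0.11,-0.05,0,1,0,0,0,-0.22,-0.1,0.01,1]'

```text
time: 22.7
tool_pos: [0.6113, -0.1336, 0.2113]
ee_rot: [3.141, 0.0, 1.853]
wrist_force: [0.9, 1.9, 1.6]
width: 0.0236
finger_force: 30.0
```

```bash
python3 -c "from circ import *;report()"
```

```text
theta -9.44 r 70.05 z 0.2113 Frad 0.55 Fcw -1.99 Fz 1.64
```

Still running at dowel load; continue in 2–4° steps.

Request:
move_arm --deltas '[0,0,0,-0.11,-0.05,0,1,0,0,0,-0.22,-0.11,0.01,1,0,0,0,-0.33,-0.17,0.01,1,0,0,0,-0.43,-0.23,0.02,1]'

```text
time: 23.1
tool_pos: [0.6103, -0.1384, 0.2112]
ee_rot: [3.141, 0.0, 1.853]
wrist_force: [2.8, 3.2, 1.1]
width: 0.0239
finger_force: 30.0
```

```bash
python3 -c "from circ import *;report()"
```

```text
theta -13.45 r 70.05 z 0.2112 Frad 2.0 Fcw -3.77 Fz 1.11
```

Request:
move_arm --deltas '[0,0,0,-0.11,-0.06,0,1,0,0,0,-0.21,-0.12,0.01,1]'

```text
time: 23.3
tool_pos: [0.6097, -0.1408, 0.211]
ee_rot: [3.141, 0.0, 1.853]
wrist_force: [2.9, 3.0, 0.3]
width: 0.0237
finger_force: 30.0
```

```bash
python3 -c "from circ import *;report()"
```

```text
theta -15.49 r 70.03 z 0.211 Frad 2.0 Fcw -3.62 Fz 0.26
```

Request:
move_arm --deltas '[0,0,0,-0.1,-0.06,0,1,0,0,0,-0.21,-0.13,0.01,1,0,0,0,-0.31,-0.2,0.01,1]'

```text
time: 23.6
tool_pos: [0.6086, -0.1443, 0.2109]
ee_rot: [3.141, 0.0, 1.853]
wrist_force: [3.6, 1.6, 0.0]
width: 0.0237
finger_force: 30.0
```

```bash
python3 -c "from circ import *;report()"; python3 circ.py -738.4 1,2,3 1,2,3 1,2,3 1,2,3 1,2,3 1,2,3 1,2,3 1,2,3 1,2,3 1,2,3
```

```text
theta -18.52 r 70.0 z 0.2109 Frad 2.85 Fcw -2.69 Fz 0.0
-738.4 [0, 0, 0, -0.1, -0.07, 0.0, 1, 0, 0, 0, -0.2, -0.14, 0.01, 1, 0, 0, 0, -0.3, -0.22, 0.01, 1]
-741.4 [0, 0, 0, -0.1, -0.08, 0.0, 1, 0, 0, 0, -0.19, -0.15, 0.01, 1, 0, 0, 0, -0.28, -0.23, 0.01, 1]
-744.4 [0, 0, 0, -0.09, -0.08, 0.0, 1, 0, 0, 0, -0.18, -0.16, 0.01, 1, 0, 0, 0, -0.27, -0.25, 0.01, 1]
-747.4 [0, 0, 0, -0.09, -0.08, 0.0, 1, 0, 0, 0, -0.17, -0.17, 0.01, 1, 0, 0, 0, -0.26, -0.26, 0.01, 1]
-750.4 [0, 0, 0, -0.08, -0.09, 0.0, 1, 0, 0, 0, -0.16, -0.18, 0.01, 1, 0, 0, 0, -0.24, -0.27, 0.01, 1]
-753.4 [0, 0, 0, -0.08, -0.09, 0.0, 1, 0, 0, 0, -0.16, -0.19, 0.01, 1, 0, 0, 0, -0.23, -0.29, 0.01, 1]
-756.4 [0, 0, 0, -0.07, -0.1, 0.0, 1, 0, 0, 0, -0.15, -0.2, 0.01, 1, 0, 0, 0, -0.22, -0.3, 0.01, 1]
-759.4 [0, 0, 0, -0.07, -0.1, 0.0, 1, 0, 0, 0, -0.13, -0.2, 0.01, 1, 0, 0, 0, -0.2, -0.31, 0.01, 1]
-762.4 [0, 0, 0, -0.06, -0.1, 0.0, 1, 0, 0, 0, -0.12, -0.21, 0.01, 1, 0, 0, 0, -0.18, -0.32, 0.01, 1]
-765.4 [0, 0, 0, -0.06, -0.11, 0.0, 1, 0, 0, 0, -0.11, -0.22, 0.01, 1, 0, 0, 0, -0.17, -0.33, 0.01, 1]
end -768.4
```

Request:
move_arm --deltas '[0,0,0,-0.1,-0.07,0,1,0,0,0,-0.2,-0.14,0.01,1,0,0,0,-0.3,-0.22,0.01,1]'

```text
time: 23.9
tool_pos: [0.6073, -0.1479, 0.2108]
ee_rot: [3.141, 0.0, 1.853]
wrist_force: [4.3, 1.6, -1.0]
width: 0.0232
finger_force: 30.0
```

```bash
python3 -c "from circ import *;report()"
```

```text
theta -21.59 r 70.0 z 0.2108 Frad 3.38 Fcw -3.1 Fz -0.99
```

Request:
move_arm --deltas '[0,0,0,-0.1,-0.08,0,1,0,0,0,-0.19,-0.15,0.01,1,0,0,0,-0.28,-0.23,0.02,1]'

```text
time: 24.2
tool_pos: [0.6058, -0.1512, 0.2107]
ee_rot: [3.141, 0.0, 1.853]
wrist_force: [3.7, 0.3, -0.1]
width: 0.0234
finger_force: 30.0
```

```bash
python3 -c "from circ import *;report()"
```

```text
theta -24.59 r 69.97 z 0.2107 Frad 3.23 Fcw -1.77 Fz -0.14
```

Request:
move_arm --deltas '[0,0,0,-0.1,-0.08,0,1,0,0,0,-0.19,-0.16,0.01,1,0,0,0,-0.28,-0.25,0.02,1]'

```text
time: 24.5
tool_pos: [0.6042, -0.1546, 0.2106]
ee_rot: [3.141, 0.0, 1.853]
wrist_force: [5.4, 0.3, 0.3]
width: 0.0235
finger_force: 30.0
```

```bash
python3 -c "from circ import *;report()"
```

```text
theta -27.68 r 70.0 z 0.2106 Frad 4.62 Fcw -2.74 Fz 0.31
```

Request:
move_arm --deltas '[0,0,0,-0.1,-0.07,0,1,0,0,0,-0.2,-0.15,0.01,1,0,0,0,-0.29,-0.23,0.02,1]'

```text
time: 24.8
tool_pos: [0.6024, -0.1579, 0.2104]
ee_rot: [-3.141, -0.0, 1.853]
wrist_force: [4.1, 0.7, 0.8]
width: 0.0237
finger_force: 30.0
```

```bash
python3 -c "from circ import *;report()"
```

```text
theta -30.69 r 70.04 z 0.2104 Frad 3.18 Fcw -2.69 Fz 0.83
```

```bash
python3 - <<'E'
from h import *
ax=np.array([.542,-.1225]);a=np.radians(16.2);ex=np.array([np.cos(a),np.sin(a)]);ey=np.array([-ex[1],ex[0]])
for n in('scene','top'):
    s=robot.snapshot(n);P=cloud(s);im=s['image'].astype(int);q=P[...,:2]-ax;X=q@ex;Y=q@ey
    w=((im[...,0]-im[...,2])>45)&(s['depth']>0)&(abs(X)<.017)&(P[...,2]>.06)&(P[...,2]<.095)
    w=cv2.erode(w.astype(np.uint8),np.ones((3,3)))>0
    for m in(Y>.045,Y<-.045):
        t=w&m&(abs(Y)<.115)
        if t.sum()>10:print(n,t.sum(),np.median(P[...,2][t]).round(4),P[...,2][t].mean().round(4))
    b=(s['depth']>0)&(np.hypot(P[...,0]-.45,P[...,1]+.2)<.04)&(abs(P[...,2])<.02);print('bench',P[...,2][b].mean(),b.sum())
E
```

```text
scene 120 0.0744 0.0744
scene 109 0.0744 0.0743
bench 0.00019823368130866825 416
top 127 0.074 0.074
bench -8.509958375209166e-05 414
```

The rail top now reads 74.2 mm (74.0 when closed), so the joint is within a few tenths. Continue in small steps.

Request:
move_arm --deltas '[0,0,0,-0.08,-0.08,0,1,0,0,0,-0.16,-0.17,0.01,1,0,0,0,-0.25,-0.26,0.01,1]'

```text
time: 25.2
tool_pos: [0.6011, -0.16, 0.2103]
ee_rot: [3.14, -0.001, 1.854]
wrist_force: [5.3, 3.2, 0.3]
width: 0.0233
finger_force: 30.0
```

```bash
python3 -c "from circ import *;report()"
```

```text
theta -32.77 r 70.08 z 0.2103 Frad 2.76 Fcw -5.56 Fz 0.27
```

It is going solid. One more fine step.

Request:
move_arm --deltas '[0,0,0,-0.04,-0.04,0,1,0,0,0,-0.07,-0.08,0,1]'

```text
time: 25.4
tool_pos: [0.6009, -0.1603, 0.2103]
ee_rot: [3.139, -0.002, 1.854]
wrist_force: [5.8, 4.3, 0.9]
width: 0.0235
finger_force: 30.0
```

```bash
python3 -c "from circ import *;report()"
```

```text
theta -33.06 r 70.04 z 0.2103 Frad 2.55 Fcw -6.76 Fz 0.9
```

Solid: 6.8 N at the grip (about 130 N clamp), and the crank barely follows the command. Release and back off upward.

Request:
move_arm --deltas '[0,0,0,-0.07,-0.08,0,0.3,0,0,0,0,0,0,0.1,0,0,0,0,0,0,-0.2,0,0,0,0,0,0,-0.4,0,0,0,0,0,0,-0.4,0,0,0,0,0,0,-0.4,0,0,0,0,0,-1,-0.4,0,0,0,0,0,-3,-0.4]'

```text
time: 26.2
tool_pos: [0.5994, -0.1615, 0.2389]
ee_rot: [-3.138, -0.003, 1.853]
wrist_force: [0.2, 1.3, -0.6]
width: 0.0661
finger_force: 0.0
```

Request:
move_arm --deltas '[0,0,0,0,0,-3,-0.4,0,0,0,0,0,-7,-0.4,0,0,0,0,0,-10,-0.4,0,0,0,0,0,-12,-0.4,0,0,0,0,0,-12,-0.4,0,0,0,0,0,-12,-0.4,0,0,0,0,0,-12,-0.4]'

```text
time: 26.9
tool_pos: [0.6, -0.1617, 0.3582]
ee_rot: [-3.139, -0.002, 1.853]
wrist_force: [0.5, -0.0, -1.2]
width: 0.0656
finger_force: 0.0
```

```bash
python3 - <<'E'
from h import *
o=robot.get_obs();s=robot.snapshot('wrist');P=cloud(s,o);im=s['image'].astype(int);print(o['tool_pos'],o['width'])
near=(s['depth']>0)&(np.hypot(P[...,0]-.58,P[...,1]+.11)<.19)
def rect(n,k): c=cv2.minAreaRect(P[k][:,:2].astype(np.float32)*1000);print(n,k.sum(),np.round(c[0],1),np.round(c[1],1),round(c[2],2),P[k].mean(0).round(4))
rect('rail',near&((im[...,0]-im[...,2])>50)&(abs(P[...,2]-.074)<.006))
rect('nut',near&(abs(P[...,2]-.204)<.004)&(np.hypot(P[...,0]-.542,P[...,1]+.121)<.03))
rect('grip',near&(P[...,2]>.25)&(P[...,2]<.27)&(P[...,0]>.57)&(P[...,0]<.63))
save(s,'end.png')
E
```

```text
[ 0.59995126 -0.1616822   0.35818269] 0.06564092203008784
rail 2201 [ 542.1 -123. ] [ 40.  238.3] 16.12 [ 0.537  -0.1046  0.0734]
nut 166 [ 542.2 -122.1] [17.5 16.2] 30.71 [ 0.5424 -0.1219  0.2038]
grip 345 [ 601.5 -158.1] [21.8 20.7] 16.98 [ 0.601  -0.1574  0.2575]
```

View pics/end.png

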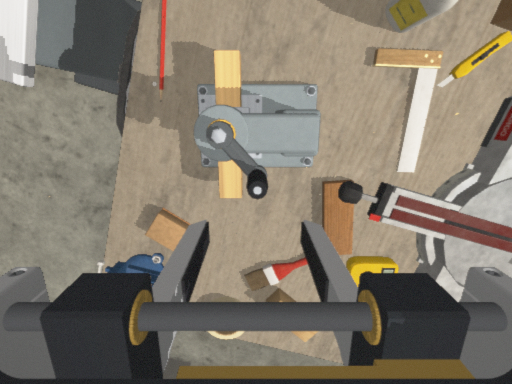

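The end view shows the rail closed and square under the platen (rail x 215–243, nut at (218,133)), the crank where I left it at (257,183), and the gripper clear.

```bash
python3 -c "from bench import robot;print(robot.close_job())"
```

```text
the job is handed in; nothing more can be done
None
```

The rail is centred and square in the press with its joint closed, clamped to about 130 N before I let go of the grip (the screw holds up to about 65 N of that). It took about 27 s, nothing else was touched, and the job is handed in; no verdict came back.

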